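# Charge the glue pan and stack the measuring cups

## Robot

A 6-joint arm with a two-finger parallel gripper is mounted at the origin on the work surface. World frame = base frame: x ahead of the robot, y to its left, z up, the work surface at z = 0. Lengths are in mm, angles in rad, forces in N, time in s.
With the tool pointing down it reaches from about 275 to 750 mm from the base axis. Payload 10.2 kg.
Tool frame: the origin (TCP) lies at the very end of the fingers, on their centre line; the grasp point (between the pads) lies behind it (ctrl.grasp_offset is the z of the grasp point in the tool frame, in mm); z points along the fingers, y is the direction in which the jaws open and shut (so a half turn about z gives the same grasp; the last joint's range is limited). The gripper opens to 85 mm and grips with 20 to 120 N. Pads are 22 mm wide; open, the fingers measure 114 mm over their backs; the gripper's body (76 mm by 85 mm) begins 54 mm behind the grasp point. The pads swing forward as they close: fully open they stand 13 mm farther back than shut.
Start: joints at [0.882, 0.313, 1.498, -0, 1.331, -0.223], TCP at [235.81, 469.068, 231.294] pointing down, gripper open.
Joint ranges: [-2.94, 2.94], [-0.97, 2.17], [0.19, 2.56], [-1.23, 4.37], [0.02, 3.11], [-2.88, 2.88]. Speed limits (rad/s): [2.39, 2.39, 3.01, 3.14, 3.14, 3.14].

## Interface

Orientations are given as a unit quaternion [w, x, y, z].
In Python, from rig import ctrl, capture, job gives the robot as it stands. The module is installed in compiled form; this text tells all that it offers.
- The arm moves only by the tool move_arm, never from a script. Its argument "series" is a list of rows, each a list of 7 numbers: the turn, a rotation vector about the tool's x, y, z in rad, then the shift along the tool's x, y, z in cm, then the opening, from 0 (shut) to 1 (fully open). A call has 1 to 5 rows; each row is the pose to reach, as a shift and turn from the pose measured when the call began, along the tool's axes at that moment; what a row does not reach only later rows make up. A row lasts 1/12 s, in which the tool goes at most 41.7 mm and 7.16 degrees, less where a joint would pass 70% of its speed; a pose out of reach is approached as far as the arm can. A call with a gripper value outside its range is refused whole. The fingers move at their own pace and stop on an object; "grip_force" is the grip in N (left out, the last holds). Time passes only in rows, so rows that repeat a pose let the fingers close. It gives the time, the measured TCP pose, the force and the opening at its end, in the units of the state.
- ctrl.sense(): the state, without advancing time (a new reading comes with each control period).
- capture(name): name is "scene" or "top" or "wrist"; returns a dict with "frame" (400x640x3 uint8, red, green, blue), "mtx" (3x3 intrinsics, pixels), "R" (3x3) and "t" (3): a world point X has camera coordinates R X + t. Camera axes: x right, y down, z forward; pixel columns grow to the right and rows downward; lengths in mm; the calibration is good to about 2 mm. A picture is of the moment at which its call begins. There is no depth.
- job.finish_job(): hands the job in, once; it reports no verdict.
The state is a dict: "time_s": time; "joints": joint angles; "dq": joint speeds; "tau": joint torques, N m; "eef_pos": TCP position; "ee_rot": TCP orientation; "force": force on the tool from outside, world axes, zero at the start; "wrist_torque": the same for the moment, N m; "grip_width": opening from 0.0 (shut) to 1.0 (fully open).
Only numpy, scipy, OpenCV 4.12 (cv2) and the standard library are available. Lean on these libraries where they do the work, as an engineer would, in place of code of your own. Each camera call takes 0.05 s, during which the arm holds its last target.

## Task

Get the glue pan ready for melting: tip the amber glue lumps out of every measuring cup into the steel pan on the warming plate, without squeezing the brittle lumps in the gripper. Then leave all the cups, any cup that was already empty too, standing upright on the round cork mat, nested one inside the other as a single straight stack. Leave the jar, the brass weight, the brush and the tongs where they are.

Things in the scene. Friction and masses are not known exactly. Their poses are not given: they have to be found in the camera images.
- cupA: White flared cup 66 mm high; outer radius 30 mm at foot, 44 at rim; wall 4, floor 5. Level bamboo handle along +x, 14 wide, 12 high, its middle line 60 above the foot, ending 125 from the cup axis. Origin: centre of underside, z up. 0.16 kg. Starts upright, handle to +y within 0.4 rad. Nested, sits 19 to 27 higher than a like cup. Holds 0 to 2 lumps.
- cupB: White flared cup 66 mm high; outer radius 30 mm at foot, 44 at rim; wall 4, floor 5. Level bamboo handle along +x, 14 wide, 12 high, its middle line 60 above the foot, ending 125 from the cup axis. Origin: centre of underside, z up. 0.16 kg. Starts upright, handle to +y within 0.4 rad. Nested, sits 19 to 27 higher than a like cup. Holds 0 to 2 lumps.
- cupC: White flared cup 66 mm high; outer radius 30 mm at foot, 44 at rim; wall 4, floor 5. Level bamboo handle along +x, 14 wide, 12 high, its middle line 60 above the foot, ending 125 from the cup axis. Origin: centre of underside, z up. 0.16 kg. Starts upright, handle to +y within 0.4 rad. Nested, sits 19 to 27 higher than a like cup. Holds 0 to 2 lumps.
- cupD: White flared cup 66 mm high; outer radius 30 mm at foot, 44 at rim; wall 4, floor 5. Level bamboo handle along +x, 14 wide, 12 high, its middle line 60 above the foot, ending 125 from the cup axis. Origin: centre of underside, z up. 0.16 kg. Starts upright, handle to +y within 0.4 rad. Nested, sits 19 to 27 higher than a like cup. Starts empty. May be absent.
- cupE: White flared cup 66 mm high; outer radius 30 mm at foot, 44 at rim; wall 4, floor 5. Level bamboo handle along +x, 14 wide, 12 high, its middle line 60 above the foot, ending 125 from the cup axis. Origin: centre of underside, z up. 0.16 kg. Starts upright, handle to +y within 0.4 rad. Nested, sits 19 to 27 higher than a like cup. Starts empty. May be absent.
- lumpA1: Amber lump of dry glue, a roundish nugget 26 mm across, about 22 g, rolls a little; starts on the floor of cupA. Origin: its middle. May be absent (None).
- lumpA2: Amber lump of dry glue, a roundish nugget 26 mm across, about 22 g, rolls a little; starts on the floor of cupA. Origin: its middle. May be absent (None).
- lumpB1: Amber lump of dry glue, a roundish nugget 26 mm across, about 22 g, rolls a little; starts on the floor of cupB. Origin: its middle. May be absent (None).
- lumpB2: Amber lump of dry glue, a roundish nugget 26 mm across, about 22 g, rolls a little; starts on the floor of cupB. Origin: its middle. May be absent (None).
- lumpC1: Amber lump of dry glue, a roundish nugget 26 mm across, about 22 g, rolls a little; starts on the floor of cupC. Origin: its middle. May be absent (None).
- lumpC2: Amber lump of dry glue, a roundish nugget 26 mm across, about 22 g, rolls a little; starts on the floor of cupC. Origin: its middle. May be absent (None).
- mat: Round cork mat, 150 mm across, 6 mm thick, fixed. Origin: centre of its underside, on the table.
- pan: Open rectangular steel pan on a low black warming plate (switched off), all one fixed body. Plate 220 x 220 mm, 35 mm high; pan outside 200 mm along x and 190 mm along y, walls 4 mm; its inner floor is 39 mm and its rim 85 mm above the table. Origin: on the table under the middle of the pan.
- jar: Bystander: a closed amber glass jar, 56 mm across, 85 mm tall, standing. Origin at its underside. Leave it alone.
- weight: Bystander: a small brass weight, 38 mm across, 35 mm tall, standing. Origin at its underside. Leave it alone.
- brush: Bystander: a brush 190 mm long, lying flat. Origin at its underside. Leave it alone.
- tongs: Bystander: bamboo tongs 220 mm long, lying flat. Origin at its underside. Leave it alone.
Not all that is in view belongs to the job. Leave any red look-alike of the cupE alone.

How it is judged:
By the outcome, as a careful person would: the job done as asked, in the order asked, and still so for the second after the job is handed in, with the robot touching nothing.
Of cupD, cupE only 1 to 2 are there at a start; the rules pass over those that are not, and their reading is None.
Of lumpA1, lumpA2, lumpB1, lumpB2, lumpC1, lumpC2 only 3 to 6 are there at a start; the rules pass over those that are not, and their reading is None.
At some moment in a run one of cupA, cupB, cupC, cupD, cupE may be knocked a few centimetres aside while the robot is not near it.
It also fails if it takes over 210 s, if anything falls off the work surface, if the arm or the gripper's body presses on something with over 40 N, if the wrist force passes 120 N, or if a joint passes its speed limit or range.

## Working session

There is one attempt and no reset: what is moved stays moved. The work goes in short steps, Python scripts to look and compute and a tool call to move; the robot and the scene stay as the last step left them, time stands still between calls to the robot, and variables do not carry over. Pictures are saved under pics/ and viewed, and the job is handed in when it is done.

Besides the shell and the picture viewer there is one more tool, called after ">>>" as name([rows], argument=value, ...), one row to a line, values as JSON. move_arm: Moves the arm, as the interface text tells. Its arguments: {"type":"object","properties":{"series":{"type":"array","items":{"type":"array","items":{"type":"number"}}},"grip_force":{"type":"number"}},"required":["series"]}

```bash
mkdir -p pics; python3 - <<'E'
from rig import ctrl,capture,job
import cv2
s=ctrl.sense()
for k,v in s.items(): print(k,v)
print(ctrl.grasp_offset)
for n in ["scene","top","wrist"]:
    c=capture(n); cv2.imwrite(f"pics/{n}0.png",c["frame"][:,:,::-1]); print(n,c["mtx"].tolist(),c["R"].tolist(),c["t"].tolist())
E
```

```text
time_s 0.0
joints [ 8.81594693e-01  3.13444272e-01  1.49844185e+00 -5.76334829e-06
  1.33097806e+00 -2.23452213e-01]
dq [-0.00074519 -0.00045074 -0.00131397  0.00035362 -0.00058462 -0.00062237]
tau [ 4.17023584e-04 -4.12261069e+01 -2.59742171e+01 -1.57559180e-04
  4.15664210e-03 -1.34312304e-04]
eef_pos [235.6447365  468.86046452 230.73620522]
ee_rot [-2.77640783e-04  2.30774872e-01  9.73006965e-01 -5.71946762e-04]
force [0.82907335 0.41692653 0.136002  ]
wrist_torque [-0.00873071  0.03191092  0.01945499]
grip_width 0.9995564483112461
-18.700000000000003
scene [[459.89400149546697, 0.0, 325.3131451244014], [0.0, 459.89400149546697, 200.2356177395182], [0.0, 0.0, 1.0]] [[-0.3750459173128465, 0.9270061906169896, -0.00028716675155233056], [0.6065442831012918, 0.2451599277905771, -0.7563072407711424], [-0.7010310924232286, -0.28382412223681186, -0.6542165353248097]] [235.08036071736407, -279.0077933515088, 1584.9128212627704]
top [[520.9613808116952, 0.0, 320.51540580482055], [0.0, 520.9613808116952, 192.52160121717986], [0.0, 0.0, 1.0]] [[-0.005384626517361728, -0.9999339428036459, -0.010154596320064303], [-0.9906929289492453, 0.006715473154576637, -0.13595007521246705], [0.13600928765063738, 0.009328046390595377, -0.9906636468667361]] [-10.106624499837498, 533.642359175792, 1359.7161648789238]
wrist [[282.0013222724791, 0.0, 319.3728075108719], [0.0, 282.0013222724791, 202.4189894229478], [0.0, 0.0, 1.0]] [[0.44842618593022626, 0.893818743853649, -0.001417359501740125], [0.8607780255157009, -0.43142150043064914, 0.27006791693102095], [0.2407802869035662, -0.12232555784485254, -0.9628402314696786]] [-523.6849816080718, -36.462436383690665, 377.6078406726619]
```

View pics/top0.png

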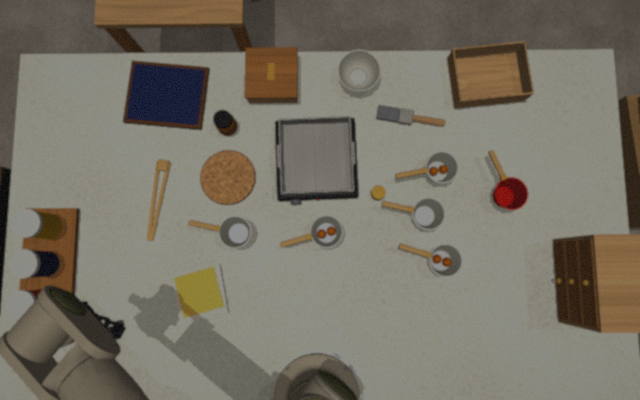

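View pics/scene0.png

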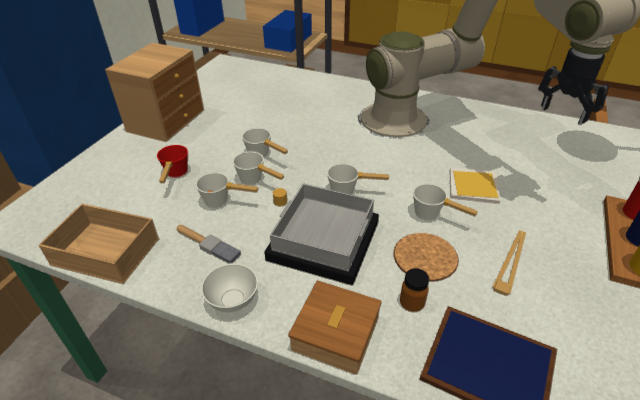

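View pics/wrist0.png

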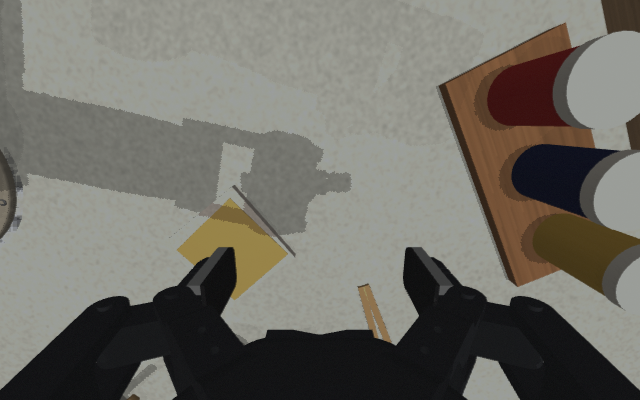

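Things that could be taken for the cups, by top view pixel:
- White cups with handles: (441,170), (428,215), (444,262), (326,233) and (237,233).
- The red look-alike (510,193) and the grey bowl (360,73), which I will leave alone.

By description the five white cups are the ones. Three of them hold 2 lumps each.

```bash
cat > h.py <<'E'
from rig import ctrl,capture,job
import cv2,numpy as np
from scipy.spatial.transform import Rotation as Ro
def ray(c,px,z):
    px=np.asarray(px,float).reshape(-1,2)
    K,R,t=map(np.array,(c["mtx"],c["R"],c["t"]))
    C=-R.T@t
    d=(R.T@np.linalg.inv(K)@np.c_[px,np.ones(len(px))].T).T
    return C+d*((z-C[2])/d[:,2])[:,None]
def proj(c,X):
    X=np.asarray(X,float).reshape(-1,3)
    q=(np.array(c["R"])@X.T).T+np.array(c["t"]); q=(np.array(c["mtx"])@q.T).T
    return q[:,:2]/q[:,2:]
def handles(c,z=66,zoff=0,amin=60):
    hsv=cv2.cvtColor(c["frame"],cv2.COLOR_RGB2HSV)
    m=cv2.inRange(hsv,(8,90,110),(22,220,255))
    n,l,st,_=cv2.connectedComponentsWithStats(m)
    out=[]
    for i in range(1,n):
        if st[i,4]<amin: continue
        ys,xs=np.nonzero(l==i)
        P=ray(c,np.c_[xs,ys],z)[:,:2]
        mu=P.mean(0); u,s,v=np.linalg.svd(P-mu,full_matrices=False); d=v[0]
        if d[1]<0:d=-d
        p=(P-mu)@d; w=(P-mu)@np.array([-d[1],d[0]])
        out.append(dict(px=(xs.mean().round(),ys.mean().round()),mu=mu,d=d,ang=np.arctan2(d[1],d[0]),L=np.ptp(p),W=np.ptp(w),tip=mu+d*p.max(),root=mu+d*p.min(),ax=mu+d*(p.max()-125)))
    return out
def tool():
    s=ctrl.sense(); q=s["ee_rot"]; R=Ro.from_quat([q[1],q[2],q[3],q[0]]).as_matrix()
    return np.array(s["eef_pos"]),R,s
E
python3 - <<'E'
from h import *
c=capture("top")
for o in handles(c):
    print(o['px'],'ax',o['ax'].round(1),'tip',o['tip'].round(1),'ang',round(o['ang']-np.pi/2,3),'L',o['L'].round(),'W',o['W'].round())
hsv=cv2.cvtColor(c["frame"],cv2.COLOR_RGB2HSV)
for p in [(315,155),(300,155)]: print(ray(c,p,39)[0].round())
# pan corners at rim ; mat
print('pan rim',ray(c,[(277,119),(355,119),(357,198),(277,198)],85).round().tolist())
m=cv2.inRange(hsv,(5,60,60),(22,200,255))
n,l,st,ce=cv2.connectedComponentsWithStats(m)
for i in range(1,n):
    if st[i,4]>300: print(st[i],ce[i].round(1),ray(c,ce[i],6)[0].round(1))
print(hsv[262,410],hsv[175,410],hsv[262,446])
img=c["frame"][100:300,180:480,::-1]
cv2.imwrite("pics/crop1.png",cv2.resize(img,(780,520),interpolation=cv2.INTER_CUBIC))
E
```

```text
(np.float64(167.0), np.float64(11.0)) ax [1038.1  484.5] tip [1038.9  609.5] ang -0.007 L 409.0 W 69.0
(np.float64(488.0), np.float64(77.0)) ax [ 844.4 -506.8] tip [ 836.1 -382.1] ang 0.067 L 198.0 W 122.0
(np.float64(269.0), np.float64(76.0)) ax [858.8  72.5] tip [837.5 195.7] ang 0.171 L 151.0 W 129.0
(np.float64(429.0), np.float64(120.0)) ax [ 707.5 -384. ] tip [ 732.  -261.4] ang -0.197 L 84.0 W 14.0
(np.float64(227.0), np.float64(177.0)) ax [617.4 201.9] tip [514.3 272.7] ang 0.969 L 142.0 W 141.0
(np.float64(498.0), np.float64(166.0)) ax [ 522.9 -512.6] tip [ 637.6 -463. ] ang -1.162 L 82.0 W 16.0
(np.float64(157.0), np.float64(197.0)) ax [532.  414.7] tip [408.2 431.5] ang 1.436 L 213.0 W 35.0
(np.float64(411.0), np.float64(173.0)) ax [ 596.5 -334.4] tip [ 572.3 -211.7] ang 0.195 L 83.0 W 12.0
(np.float64(378.0), np.float64(192.0)) ax [ 438.6 -220.9] tip [ 544.9 -155.3] ang -1.018 L 36.0 W 34.0
(np.float64(398.0), np.float64(206.0)) ax [ 472.7 -295.3] tip [ 501.1 -173.6] ang -0.23 L 83.0 W 14.0
(np.float64(63.0), np.float64(250.0)) ax [409.2 655.2] tip [284.2 658.4] ang 1.545 
[... 632 characters left out ...]
36.  42.  39.]
pan rim [[724.0, 100.0, 85.0], [722.0, -106.0, 85.0], [512.0, -108.0, 85.0], [513.0, 99.0, 85.0]]
[  93    0  152   31 4166] [168.2  13.4] [1062.1  423.2    6. ]
[ 447   40   87   69 4240] [488.6  74.4] [ 870.5 -488.5    6. ]
[ 244   46   55   58 2971] [270.9  73.7] [878.1 125.5   6. ]
[124  61  85  68 646] [168.3  98.7] [807.3 414.3   6. ]
[622  93  18  82 617] [634.4 123. ] [ 726.4 -884.4    6. ]
[ 200  150   56   55 2379] [227.4 177.1] [582.4 243.3   6. ]
[147 159  24  82 762] [157.  196.6] [529.4 435.8   6. ]
[  19  208   60   96 2602] [ 54.1 251.3] [381.9 710.    6. ]
[ 553  233   87  101 5181] [611.7 281.4] [ 293.7 -786.7    6. ]
[ 28  23 143] [ 18 129 119] [ 15 236 131]
```

View pics/crop1.png

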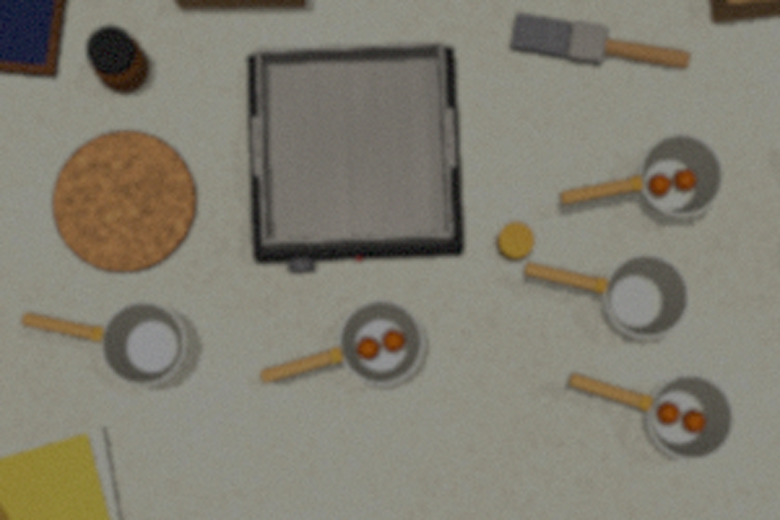

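Measured positions and checks:
- Handle lengths come out at 82 to 83 mm against 81 expected.
- Loaded cups: (596,-334), (351,-335) and (429,-30). Empty cups: (473,-295) and (428,208).
- Mat at about (582,242); pan at about (618,-4).

I will start with the cup at (429,-30).

```bash
cat >> h.py <<'E'
G=11.
def plan(h,yaw,tilt=0):
    """h: handle-centre point to reach; yaw of tool x (deg); tilt about tool x (deg)"""
    p,R,s=tool()
    y=np.radians(yaw)
    Rt=np.array([[np.cos(y),np.sin(y),0],[np.sin(y),-np.cos(y),0],[0,0,-1.]]).T@np.eye(3)
    Rt=np.column_stack([[np.cos(y),np.sin(y),0],[np.sin(y),-np.cos(y),0],[0,0,-1.]])@Ro.from_rotvec([np.radians(tilt),0,0]).as_matrix()
    T=np.array(h,float)+Rt@np.array([0,0,G])
    rv=Ro.from_matrix(R.T@Rt).as_rotvec(); d=R.T@(T-p)/10
    print('now h',(p-R@np.array([0,0,G])).round(1),'j',np.round(s['joints'],2),'F',np.round(s['force'],1),'w',round(s['grip_width'],3),'t',round(s['time_s'],1))
    print('row',rv.round(3).tolist(),d.round(2).tolist())
def grip_pt(ax,ang,r=88):
    a=np.pi/2+ang; return np.array(ax)+r*np.array([np.cos(a),np.sin(a)])
E
python3 - <<'E'
from h import *
g=grip_pt([428.7,-30.4],.279); print(g)
plan([*g,150],90+16)
E
```

```text
[404.46528795  54.19715558]
now h [235.7 469.  242. ] j [ 0.88  0.31  1.5  -0.    1.33 -0.22] F [-0.4  0.1  1.3] w 1.001 t 0.2
row [-0.001, 0.0, 0.826] [-33.71, -29.47, 9.21]
```

>>> move_arm([
  [0,0,0.83,-33.7,-29.5,9.2,0.55],
  [0,0,0.83,-33.7,-29.5,9.2,0.55],
  [0,0,0.83,-33.7,-29.5,9.2,0.55],
  [0,0,0.83,-33.7,-29.5,9.2,0.55],
  [0,0,0.83,-33.7,-29.5,9.2,0.55],
], grip_force=80)

```text
time_s: 0.62
eef_pos: [312.6, 278.3, 188.9]
ee_rot: [0.0, 0.521, 0.854, -0.0]
force: [1.4, -0.7, 0.4]
grip_width: 0.551
```

```bash
python3 -c "
from h import *
plan([404.5,54.2,130],106)"
```

```text
now h [312.6 278.3 199.9] j [ 0.45  0.12  1.86 -0.    1.17 -0.03] F [ 1.4 -0.7  0.4] w 0.551 t 0.6
row [-0.0, 0.0, 0.195] [-24.13, -2.06, 7.0]
```

>>> move_arm([
  [0,0,0.195,-24.1,-2.1,7.0,0.4],
  [0,0,0.195,-24.1,-2.1,7.0,0.4],
  [0,0,0.195,-24.1,-2.1,7.0,0.4],
  [0,0,0.195,-24.1,-2.1,7.0,0.4],
  [0,0,0.195,-24.1,-2.1,7.0,0.4],
])

```text
time_s: 1.03
eef_pos: [388.0, 92.5, 131.2]
ee_rot: [0.0, 0.602, 0.799, -0.0]
force: [1.0, 0.1, 0.7]
grip_width: 0.402
```

```bash
python3 -c "
from h import *
for o in handles(capture('top')):
    if 12<=o['W']<=16 and 78<o['L']<88: print(o['px'],'ax',o['ax'].round(1),'ang',round(o['ang']-np.pi/2,3),'g',grip_pt(o['ax'],o['ang']-np.pi/2).round(1))
plan([404.5,54.2,130],106)
c=capture('wrist');cv2.imwrite('pics/w1.png',c['frame'][:,:,::-1])"
```

```text
(np.float64(429.0), np.float64(120.0)) ax [ 707.6 -384. ] ang -0.192 g [ 724.3 -297.6]
(np.float64(412.0), np.float64(173.0)) ax [ 597.  -334.3] ang 0.2 g [ 579.5 -248. ]
(np.float64(398.0), np.float64(206.0)) ax [ 471.9 -295.1] ang -0.239 g [ 492.7 -209.6]
(np.float64(204.0), np.float64(225.0)) ax [427.4 208.5] ang -0.215 g [446.1 294.5]
(np.float64(415.0), np.float64(250.0)) ax [ 351.6 -334.9] ang -0.313 g [ 378.7 -251.2]
now h [389.9  87.3 140.5] j [-0.07  0.16  1.99 -0.    0.99 -0.35] F [ 2.2 -2.5 -2.1] w 0.398 t 1.1
row [-0.001, 0.002, -0.005] [-3.57, 0.51, 1.06]
```

View pics/w1.png

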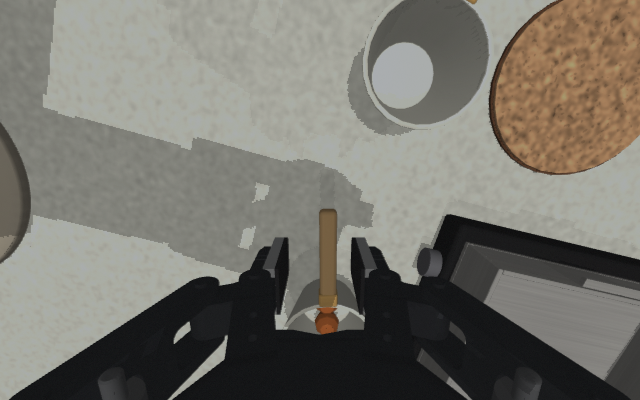

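The wrist view shows the handle (328,255) centred between the pads. Going down.

>>> move_arm([
  [0,0,0,-3.6,0.5,1.0,0.4],
  [0,0,0,-3.6,0.5,4.5,0.4],
  [0,0,0,-3.6,0.5,8.0,0.4],
  [0,0,0,-3.6,0.5,8.1,0.4],
  [0,0,0,-3.6,0.5,8.1,0.4],
])

```text
time_s: 1.55
eef_pos: [402.3, 57.3, 49.0]
ee_rot: [-0.002, 0.604, 0.797, -0.002]
force: [0.1, -0.2, -0.4]
grip_width: 0.4
```

```bash
python3 -c "
from h import *
plan([404.5,54.2,60],106)
c=capture('wrist');cv2.imwrite('pics/w2.png',c['frame'][:,:,::-1])"
```

```text
now h [402.4  57.4  60. ] j [-0.15  0.33  2.04 -0.    0.78 -0.42] F [ 0.1 -0.2 -0.4] w 0.4 t 1.6
row [-0.005, -0.001, -0.006] [-0.36, 0.12, 0.0]
```

View pics/w2.png

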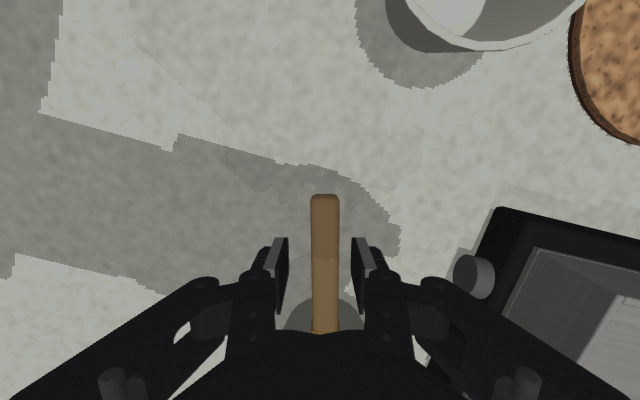

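>>> move_arm([
  [0,0,0,0,0.1,0,0.0],
  [0,0,0,0,0.1,0,0.0],
  [0,0,0,0,0.1,0,0.0],
  [0,0,0,0,0.1,0,0.0],
  [0,0,0,0,0.1,0,0.0],
])

```text
time_s: 2.02
eef_pos: [405.6, 58.1, 52.1]
ee_rot: [0.001, 0.604, 0.797, 0.0]
force: [-0.8, 5.2, 9.1]
grip_width: 0.135
```

>>> move_arm([
  [0,0,0,0,0,-1.5,0.0],
  [0,0,0,0,0,-3.0,0.0],
  [0,0,0,0,0,-5,0.0],
  [0,0,0,0,0,-7,0.0],
  [0,0,0,0,0,-9,0.0],
])

```text
time_s: 2.43
eef_pos: [405.2, 58.5, 143.9]
ee_rot: [0.001, 0.604, 0.797, 0.001]
force: [0.2, -0.3, -2.7]
grip_width: 0.138
```

```bash
python3 -c "
from h import *
plan([480,0,200],180)
c=capture('scene');cv2.imwrite('pics/s2.png',c['frame'][80:300,150:550,::-1])"
```

```text
now h [405.1  58.5 154.9] j [-0.14  0.16  1.95 -0.    1.03 -0.42] F [ 0.2 -0.3 -2.7] w 0.138 t 2.4
row [0.001, 0.003, -1.297] [-7.66, 5.63, -4.48]
```

View pics/s2.png

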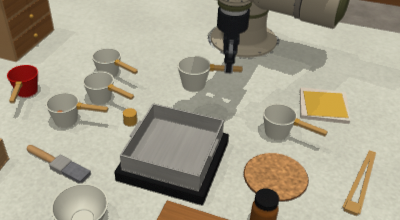

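The cup is held by its handle, clear of the table. Next I raise it and swing it over the pan.

```bash
python3 -c "
from h import *
plan([517,5,175],180)"
```

```text
now h [406.9  58.3 158.2] j [-0.14  0.15  1.94 -0.    1.04 -0.42] F [2.8 0.1 2.7] w 0.138 t 2.5
row [0.005, 0.009, -1.296] [-8.11, 9.16, -1.57]
```

>>> move_arm([
  [0,0,-0.12,0,0.5,-1.5,0],
  [0,0,-0.24,-1,1.5,-1.9,0],
  [0,0,-0.36,-2,2.5,-2.0,0],
  [0,0,-0.48,-3,3.5,-2.0,0],
  [0,0,-0.6,-4,4.5,-2.0,0],
])

```text
time_s: 2.9
eef_pos: [461.3, 31.9, 168.2]
ee_rot: [0.005, 0.338, 0.941, 0.001]
force: [-0.3, 0.0, -2.2]
grip_width: 0.136
```

```bash
python3 -c "
from h import *
plan([517,5,180],180)"
```

```text
now h [461.2  32.  179.2] j [-0.19  0.23  1.78  0.    1.12 -1.07] F [-0.3  0.  -2.2] w 0.136 t 2.9
row [0.002, 0.01, -0.69] [-6.01, 1.47, -0.02]
```

>>> move_arm([
  [0,0,-0.12,-1.2,0.3,0,0],
  [0,0,-0.24,-2.4,0.6,0,0],
  [0,0,-0.36,-3.6,0.9,0,0],
  [0,0,-0.48,-4.8,1.2,0,0],
  [0,0,-0.6,-6,1.5,0,0],
])

```text
time_s: 3.32
eef_pos: [517.4, 5.3, 169.1]
ee_rot: [0.005, 0.042, 0.999, -0.001]
force: [-0.3, 0.7, -2.5]
grip_width: 0.138
```

```bash
python3 -c "
from h import *
plan([517,5,175],180)
plan([517,5,175],180,20)
"
```

```text
now h [517.3   5.3 180.1] j [-0.22  0.35  1.62  0.    1.16 -1.7 ] F [-0.3  0.7 -2.5] w 0.138 t 3.3
row [-0.001, 0.01, -0.084] [0.04, -0.03, 0.51]
now h [517.3   5.3 180.1] j [-0.22  0.35  1.62  0.    1.16 -1.7 ] F [-0.3  0.7 -2.5] w 0.138 t 3.3
row [0.347, -0.005, -0.085] [0.01, -0.41, 0.44]
```

>>> move_arm([
  [0.12,0,-0.08,0,-0.1,0.4,0],
  [0.24,0,-0.08,0,-0.3,0.4,0],
  [0.35,0,-0.08,0,-0.4,0.4,0],
])

```text
time_s: 3.57
eef_pos: [517.4, 0.8, 165.9]
ee_rot: [-0.001, 0.002, 0.984, -0.178]
force: [-0.3, -0.6, -1.5]
grip_width: 0.139
```

```bash
python3 -c "
from h import *
plan([517,5,170],180,50)
plan([517,5,170],180,-30)
"
```

```text
now h [517.5   4.7 176.3] j [-0.05  0.39  1.61 -0.39  1.15 -1.45] F [-0.3 -0.6 -1.5] w 0.139 t 3.6
row [0.515, -0.005, -0.003] [0.04, -0.29, 0.43]
now h [517.5   4.7 176.3] j [-0.05  0.39  1.61 -0.39  1.15 -1.45] F [-0.3 -0.6 -1.5] w 0.139 t 3.6
row [-0.881, -0.001, -0.005] [0.05, 1.1, 0.17]
```

Positive tilt drives j4 the wrong way, towards its -1.23 limit, so I pour with negative tilt.

>>> move_arm([
  [-0.12,0,0,0,0.2,0,0],
  [-0.24,0,0,0,0.4,0,0],
  [-0.36,0,0,0,0.6,0.0,0],
  [-0.48,0,0,0,0.8,0,0],
  [-0.6,0,0,0,1.0,0,0],
])

```text
time_s: 3.98
eef_pos: [517.8, 10.6, 163.6]
ee_rot: [0.001, 0.002, 0.992, 0.124]
force: [-0.2, 0.8, -2.5]
grip_width: 0.14
```

```bash
python3 -c "
from h import *
plan([517,10,165],180,-50)
"
```

```text
now h [517.7   7.9 174.3] j [-0.33  0.37  1.62  0.25  1.24 -1.99] F [-0.2  0.8 -2.5] w 0.14 t 4.0
row [-0.625, 0.003, -0.003] [0.08, 0.62, 0.74]
```

>>> move_arm([
  [-0.12,0,0,0,0.1,0.1,0],
  [-0.24,0,0,0,0.2,0.3,0],
  [-0.36,0,0,0,0.3,0.4,0],
  [-0.48,0,0,0,0.4,0.6,0],
  [-0.6,0,0,0,0.6,0.7,0],
])

```text
time_s: 4.4
eef_pos: [518.0, 17.7, 158.9]
ee_rot: [0.003, 0.002, 0.911, 0.413]
force: [-0.1, 0.9, -3.1]
grip_width: 0.136
```

```bash
python3 -c "
from h import *
plan([517,12,152],180,-80)
"
```

```text
now h [517.9   9.4 166.2] j [-0.54  0.53  1.62  0.71  1.53 -2.34] F [-0.1  0.9 -3.1] w 0.136 t 4.4
row [-0.544, 0.006, 0.001] [0.1, -0.32, 0.97]
```

```bash
python3 -c "
from h import *
plan([540,55,160],148,-72)
"
```

```text
now h [517.9   9.4 166.2] j [-0.54  0.53  1.62  0.71  1.53 -2.34] F [-0.1  0.9 -3.1] w 0.136 t 4.4
row [-0.393, -0.483, 0.278] [-2.73, 2.87, 3.65]
```

>>> move_arm([
  [-0.07,-0.08,0.05,-0.5,0.5,0.6,0],
  [-0.14,-0.17,0.1,-1.0,1.0,1.3,0],
  [-0.21,-0.26,0.15,-1.5,1.5,2.0,0],
  [-0.28,-0.35,0.2,-2.0,2.0,2.6,0],
  [-0.34,-0.42,0.24,-2.4,2.5,3.2,0],
])

```text
time_s: 4.82
eef_pos: [542.2, 58.0, 156.6]
ee_rot: [0.144, 0.197, 0.8, 0.548]
force: [1.3, 0.3, -1.7]
grip_width: 0.142
```

```bash
python3 -c "
from h import *
plan([540,60,155],145,-100)
c=capture('scene');cv2.imwrite('pics/s3.png',cv2.resize(c['frame'][80:300,150:550,::-1],(800,440)))"
```

```text
now h [537.2  49.  160.5] j [-0.6   0.52  1.94  1.26  1.35 -2.46] F [ 1.3  0.3 -1.7] w 0.142 t 4.8
row [-0.539, -0.118, 0.026] [0.16, 0.44, 1.06]
```

View pics/s3.png

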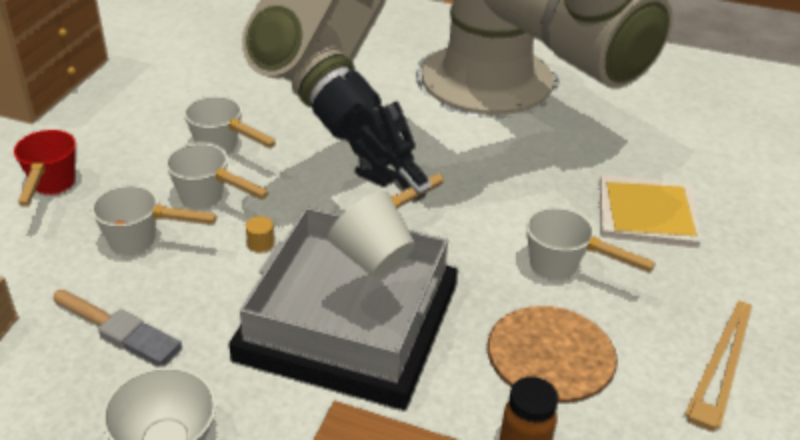

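The cup is tipped over the pan at (370,230) in the enlarged view, with the mouth facing the pan centre. Continuing the pour.

>>> move_arm([
  [-0.1,-0.02,0,0,0.1,0.2,0],
  [-0.2,-0.05,0,0,0.2,0.4,0],
  [-0.3,-0.07,0,0,0.3,0.6,0],
  [-0.4,-0.1,0,0,0.3,0.8,0],
  [-0.5,-0.12,0,0,0.4,1.0,0],
])

```text
time_s: 5.28
eef_pos: [545.9, 69.1, 155.8]
ee_rot: [0.235, 0.189, 0.627, 0.718]
force: [0.4, 1.1, -2.6]
grip_width: 0.136
```

```bash
python3 -c "
from h import *
plan([540,60,155],145,-115)
c=capture('scene');cv2.imwrite('pics/s4.png',cv2.resize(c['frame'][80:300,150:550,::-1],(800,440)))"
```

```text
now h [539.7  60.2 154.2] j [-0.61  0.8   2.01  1.62  1.71 -2.83] F [ 0.4  1.1 -2.6] w 0.136 t 5.3
row [-0.293, -0.006, 0.023] [-0.04, 0.39, -0.03]
```

View pics/s4.png

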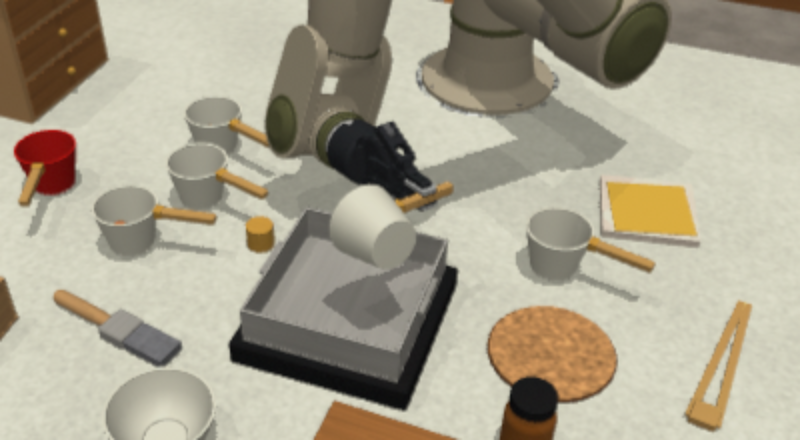

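>>> move_arm([
  [0,-0.08,0,0,0,0.1,0],
  [0,-0.16,0,-0.3,0,0.2,0],
  [0,-0.2,0,-0.5,0,0.3,0],
  [-0.05,-0.2,0,-0.5,0,0.3,0],
  [-0.1,-0.2,0,-0.5,0,0.3,0],
])

```text
time_s: 5.75
eef_pos: [560.5, 66.9, 164.2]
ee_rot: [0.298, 0.25, 0.563, 0.73]
force: [-0.7, -0.2, -1.8]
grip_width: 0.136
```

```bash
python3 -c "
from h import *
plan([540,60,155],125,-115)
c=capture('scene');cv2.imwrite('pics/s5.png',cv2.resize(c['frame'][80:300,150:550,::-1],(800,440)))
c=capture('top');cv2.imwrite('pics/t5.png',cv2.resize(c['frame'][90:290,230:430,::-1],(600,600)))"
```

```text
now h [552.8  59.5 161.6] j [-0.57  0.83  2.08  1.86  1.75 -2.88] F [-0.7 -0.2 -1.8] w 0.136 t 5.8
row [-0.194, -0.143, -0.082] [0.76, -0.23, -1.05]
```

View pics/s5.png

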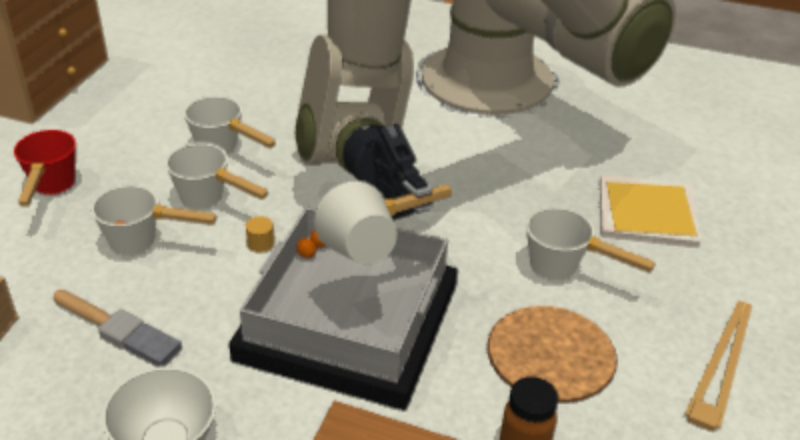

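View pics/t5.png

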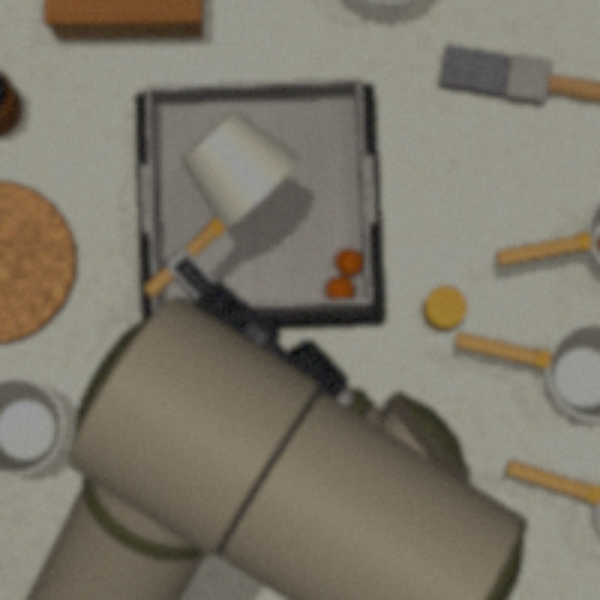

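Both lumps are in the pan, at (348,262) and (340,287) in the enlarged top view. Next I untilt and take the cup back to the table.

```bash
python3 -c "
from h import *
plan([530,50,165],140,-65)"
```

```text
now h [553.   59.4 160.3] j [-0.57  0.83  2.08  1.86  1.75 -2.88] F [-0.8  0.3 -2. ] w 0.139 t 5.8
row [0.68, 0.099, -0.041] [1.03, 0.29, -2.38]
```

>>> move_arm([
  [0.12,0.02,0,0.1,0,-0.5,0],
  [0.24,0.04,0,0.3,0.1,-1.0,0],
  [0.36,0.06,-0.02,0.5,0.1,-1.4,0],
  [0.48,0.08,-0.03,0.7,0.2,-1.8,0],
  [0.6,0.1,-0.04,1.0,0.3,-2.2,0],
])

```text
time_s: 6.27
eef_pos: [537.6, 57.1, 161.2]
ee_rot: [0.197, 0.281, 0.775, 0.531]
force: [-0.1, 0.3, -2.3]
grip_width: 0.139
```

```bash
python3 -c "
from h import *
plan([500,40,175],135,-30)"
```

```text
now h [530.9  49.2 165.2] j [-0.61  0.44  2.08  1.42  1.22 -2.48] F [-0.1  0.3 -2.3] w 0.139 t 6.3
row [0.681, -0.062, 0.062] [1.72, -0.73, -3.12]
```

>>> move_arm([
  [0.12,-0.01,0.01,0.2,0,-0.7,0],
  [0.24,-0.02,0.02,0.5,-0.1,-1.3,0],
  [0.36,-0.03,0.03,0.8,-0.3,-1.9,0],
  [0.48,-0.04,0.04,1.2,-0.5,-2.5,0],
  [0.6,-0.05,0.05,1.6,-0.7,-3.0,0],
])

```text
time_s: 6.68
eef_pos: [505.6, 42.3, 167.3]
ee_rot: [0.114, 0.359, 0.886, 0.272]
force: [-0.6, -0.5, -2.8]
grip_width: 0.137
```

```bash
python3 -c "
from h import *
plan([420,58,180],110,0)"
```

```text
now h [501.3  37.9 176.3] j [-0.44  0.19  1.97  0.74  0.9  -1.69] F [-0.6 -0.5 -2.8] w 0.137 t 6.7
row [0.589, -0.129, 0.438] [7.23, -3.88, -2.91]
```

>>> move_arm([
  [0.1,-0.02,0.07,0.8,-0.4,-1.5,0],
  [0.2,-0.04,0.14,2.2,-1.2,-2.2,0],
  [0.3,-0.06,0.21,3.7,-2.0,-2.5,0],
  [0.4,-0.08,0.28,5.0,-2.8,-2.7,0],
  [0.5,-0.1,0.36,6.4,-3.4,-2.9,0],
])

```text
time_s: 7.1
eef_pos: [429.3, 53.9, 173.3]
ee_rot: [0.032, 0.518, 0.852, 0.073]
force: [0.4, 0.1, -1.6]
grip_width: 0.14
```

```bash
python3 -c "
from h import *
plan([407,56,120],108,0)"
```

```text
now h [427.9  52.9 184.2] j [-0.22  0.1   1.94  0.14  1.   -0.77] F [ 0.4  0.1 -1.6] w 0.14 t 7.1
row [0.156, -0.035, 0.164] [1.08, -2.88, 6.08]
```

>>> move_arm([
  [0.1,-0.02,0.1,0.5,-1.5,1.5,0],
  [0.16,-0.04,0.16,1.0,-2.8,4.0,0],
  [0.16,-0.04,0.16,1.1,-2.9,6.1,0],
  [0.16,-0.04,0.16,1.1,-2.9,8.5,0],
  [0.16,-0.04,0.16,1.1,-2.9,10.0,0],
])

```text
time_s: 7.52
eef_pos: [412.0, 59.5, 69.6]
ee_rot: [0.003, 0.586, 0.81, -0.003]
force: [-0.0, 0.1, -2.3]
grip_width: 0.138
```

```bash
python3 -c "
from h import *
plan([407,56,64],108,0)
c=capture('scene');cv2.imwrite('pics/s6.png',cv2.resize(c['frame'][80:300,150:550,::-1],(800,440)))"
```

```text
now h [412.   59.6  80.6] j [-0.13  0.3   2.   -0.01  0.83 -0.45] F [-0.   0.1 -2.3] w 0.138 t 7.5
row [-0.002, 0.008, 0.005] [-0.16, -0.58, 1.66]
```

View pics/s6.png

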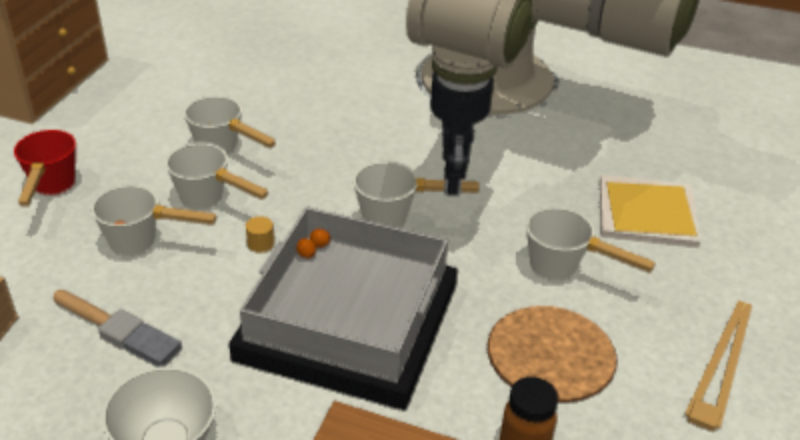

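>>> move_arm([
  [0,0,0,-0.1,-0.4,0.9,0],
  [0,0,0,-0.1,-0.4,1.6,0],
  [0,0,0,-0.1,-0.4,1.8,0],
  [0,0,0,-0.1,-0.4,1.8,0],
])

```text
time_s: 7.9
eef_pos: [408.2, 57.1, 51.3]
ee_rot: [0.003, 0.586, 0.81, -0.003]
force: [-3.5, 1.7, 8.0]
grip_width: 0.138
```

>>> move_arm([
  [0,0,0,0,0,0,0.2],
  [0,0,0,0,0,0,0.3],
  [0,0,0,0,0,0,0.4],
  [0,0,0,0,0,0,0.45],
  [0,0,0,0,0,-4,0.45],
])

```text
time_s: 8.32
eef_pos: [405.1, 57.7, 87.0]
ee_rot: [-0.002, 0.586, 0.81, -0.006]
force: [-0.1, -0.0, 0.1]
grip_width: 0.45
```

```bash
python3 -c "
from h import *
for o in handles(capture('top')):
    if 11<=o['W']<=16 and 76<o['L']<90: print(o['px'],'ax',o['ax'].round(1),'ang',round(o['ang']-np.pi/2,3),'g',grip_pt(o['ax'],o['ang']-np.pi/2).round(1))
plan([378.7,-251.2,150],72)"
```

```text
(np.float64(429.0), np.float64(120.0)) ax [ 707.1 -383.9] ang -0.198 g [ 724.4 -297.6]
(np.float64(498.0), np.float64(166.0)) ax [ 523. -513.] ang -1.157 g [ 603.6 -477.6]
(np.float64(398.0), np.float64(206.0)) ax [ 472.3 -295.2] ang -0.234 g [ 492.7 -209.6]
(np.float64(204.0), np.float64(225.0)) ax [428.  208.3] ang -0.208 g [446.2 294.4]
(np.float64(415.0), np.float64(251.0)) ax [ 351.3 -334.8] ang -0.316 g [ 378.6 -251.2]
now h [409.8  57.5 107.3] j [-0.14  0.25  1.99 -0.01  0.9  -0.45] F [6.5 0.9 7.7] w 0.448 t 8.4
row [0.004, 0.009, 0.633] [-28.37, -12.62, -3.99]
```

The cup is set down and upright. Next is the loaded cup at (351,-335).

>>> move_arm([
  [0,0,0.1,0,0,-4,0.45],
  [0,0,0.22,-4,-2,-4.5,0.45],
  [0,0,0.34,-8,-3.8,-4.5,0.45],
  [0,0,0.46,-12,-5.6,-4.5,0.45],
  [0,0,0.58,-15.5,-7.2,-4.5,0.45],
])

```text
time_s: 8.78
eef_pos: [390.1, -108.8, 143.5]
ee_rot: [0.006, 0.795, 0.607, -0.001]
force: [1.7, -0.4, -0.5]
grip_width: 0.45
```

```bash
python3 -c "
from h import *
plan([378.6,-251.2,130],72)"
```

```text
now h [ 390.  -108.7  154.5] j [-0.56  0.15  1.96 -0.01  1.02 -0.29] F [ 1.7 -0.4 -0.5] w 0.45 t 8.8
row [0.008, 0.009, 0.048] [-14.01, 2.62, 2.6]
```

>>> move_arm([
  [0.01,0.01,0.05,-4,0.8,0.5,0.4],
  [0.01,0.01,0.05,-8,1.6,1,0.4],
  [0.01,0.01,0.05,-12,2.2,1.5,0.4],
  [0.01,0.01,0.05,-14,2.6,2.6,0.4],
  [0.01,0.01,0.05,-14,2.6,4,0.4],
])

```text
time_s: 9.2
eef_pos: [378.5, -255.8, 105.4]
ee_rot: [0.001, 0.811, 0.585, -0.0]
force: [0.2, 0.6, 0.3]
grip_width: 0.402
```

```bash
python3 -c "
from h import *
plan([378.6,-251.2,58],72)
c=capture('wrist');cv2.imwrite('pics/w3.png',c['frame'][:,:,::-1])"
```

```text
now h [ 378.5 -255.8  116.4] j [-0.85  0.32  1.86 -0.    0.96 -0.53] F [0.2 0.6 0.3] w 0.402 t 9.2
row [0.002, 0.001, -0.006] [0.45, -0.15, 5.84]
```

View pics/w3.png

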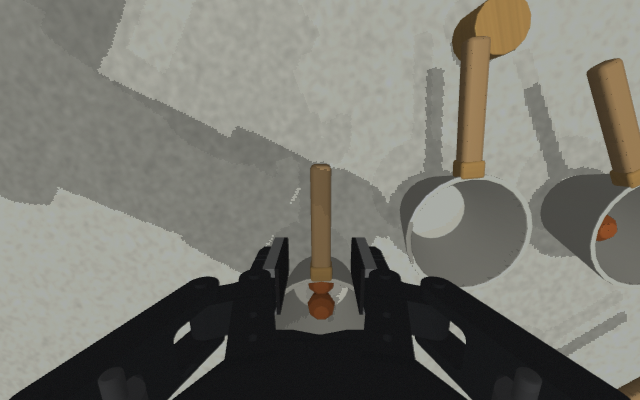

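The handle (320,220) is centred between the pads. Descending and gripping.

>>> move_arm([
  [0,0,0,0.6,0,2,0.4],
  [0,0,0,0.6,0,4.5,0.4],
  [0,0,0,0.6,0,5.8,0.4],
  [0,0,0,0.6,0,5.8,0.3],
  [0,0,0,0.6,0,5.8,0],
])

```text
time_s: 9.67
eef_pos: [379.4, -246.5, 44.9]
ee_rot: [-0.002, 0.81, 0.586, -0.0]
force: [1.1, -0.7, 1.2]
grip_width: 0.176
```

>>> move_arm([
  [0,0,0,0,0,0,0],
  [0,0,0,0,0,0,0],
  [0,0,0,0,0,0,0],
  [0,0,0,0,0,-1.5,0],
  [0,0,0,0,0,-4,0],
])

```text
time_s: 10.08
eef_pos: [378.6, -245.6, 84.3]
ee_rot: [-0.004, 0.81, 0.586, -0.0]
force: [0.5, 0.4, -2.7]
grip_width: 0.147
```

>>> move_arm([
  [0,0,0,0,0,-3,0],
  [0,0,0,0,0,-6,0],
  [0,0,0,0,0,-9,0],
])

```text
time_s: 10.33
eef_pos: [378.9, -245.9, 176.1]
ee_rot: [-0.004, 0.81, 0.586, -0.0]
force: [0.5, -0.3, -2.1]
grip_width: 0.143
```

```bash
python3 -c "
from h import *
plan([500,40,190],140)
c=capture('scene');cv2.imwrite('pics/s7.png',cv2.resize(c['frame'][80:300,150:550,::-1],(800,440)))"
```

```text
now h [ 379.  -245.9  187.1] j [-0.84  0.21  1.78  0.    1.16 -0.52] F [ 0.5 -0.3 -2.1] w 0.143 t 10.3
row [-0.004, -0.008, -1.192] [30.94, 2.52, -0.17]
```

View pics/s7.png

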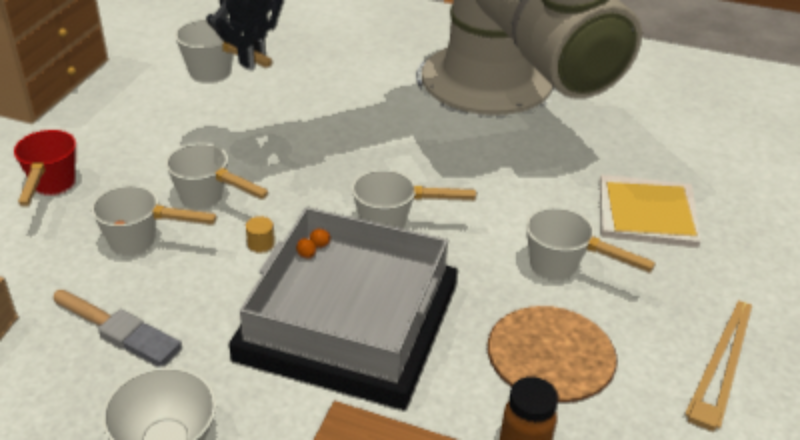

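```bash
python3 -c "
from h import *
plan([560,68,185],140)"
```

```text
now h [ 380.7 -247.8  192.6] j [-0.84  0.21  1.77  0.    1.16 -0.52] F [ 2.2 -0.3  4.7] w 0.143 t 10.4
row [0.001, 0.001, -1.192] [35.61, 7.12, 0.75]
```

>>> move_arm([
  [0,0,-0.1,2.5,0.4,0,0],
  [0,0,-0.22,6,1.1,0,0],
  [0,0,-0.34,10,2,0,0],
  [0,0,-0.46,14,2.8,0,0],
  [0,0,-0.58,18,3.6,0,0],
])

```text
time_s: 10.8
eef_pos: [471.9, -86.3, 181.9]
ee_rot: [0.001, 0.607, 0.795, 0.0]
force: [0.5, -0.8, -2.2]
grip_width: 0.143
```

```bash
python3 -c "
from h import *
plan([560,68,185],140)"
```

```text
now h [471.9 -86.3 192.9] j [-0.43  0.26  1.7  -0.    1.18 -0.69] F [ 0.5 -0.8 -2.2] w 0.143 t 10.8
row [0.001, 0.002, -0.606] [12.57, 12.56, 0.79]
```

>>> move_arm([
  [0,0,-0.12,2.6,2.6,0,0],
  [0,0,-0.24,5.2,5.2,0,0],
  [0,0,-0.36,8,8,0.3,0],
  [0,0,-0.48,10.5,10.5,0.5,0],
  [0,0,-0.6,12.5,12.5,0.8,0],
])

```text
time_s: 11.22
eef_pos: [560.3, 69.8, 174.1]
ee_rot: [0.001, 0.342, 0.94, -0.0]
force: [-0.3, -0.3, -0.9]
grip_width: 0.142
```

```bash
python3 -c "
from h import *
plan([560,68,175],140,-35)"
```

```text
now h [560.3  69.8 185.1] j [-0.08  0.45  1.46 -0.    1.23 -0.96] F [-0.3 -0.3 -0.9] w 0.142 t 11.2
row [-0.61, 0.002, 0.002] [-0.09, 0.47, 0.81]
```

>>> move_arm([
  [-0.12,0,0,0,0.1,0.2,0],
  [-0.24,0,0,0,0.2,0.4,0],
  [-0.36,0,0,0,0.3,0.5,0],
  [-0.48,0,0,0,0.4,0.7,0],
  [-0.6,0,0,0,0.5,0.8,0],
])

```text
time_s: 11.63
eef_pos: [563.6, 73.4, 166.8]
ee_rot: [0.105, 0.326, 0.897, 0.28]
force: [0.3, 1.4, -2.3]
grip_width: 0.142
```

```bash
python3 -c "
from h import *
plan([565,68,165],140,-69)"
```

```text
now h [559.5  68.6 175.9] j [-0.33  0.32  1.8   0.73  0.92 -1.63] F [ 0.3  1.4 -2.3] w 0.142 t 11.6
row [-0.598, 0.004, 0.004] [-0.45, 0.25, 0.88]
```

>>> move_arm([
  [-0.12,0,0,0,0,0.2,0],
  [-0.24,0,0,-0.1,0.1,0.4,0],
  [-0.36,0,0,-0.2,0.1,0.6,0],
  [-0.48,0,0,-0.3,0.2,0.8,0],
  [-0.6,0,0,-0.4,0.2,0.9,0],
])

```text
time_s: 12.05
eef_pos: [571.3, 75.2, 161.3]
ee_rot: [0.199, 0.28, 0.773, 0.534]
force: [-0.1, -0.9, -2.4]
grip_width: 0.143
```

```bash
python3 -c "
from h import *
plan([570,72,158],132,-98)"
```

```text
now h [564.6  67.3 165.2] j [-0.53  0.48  2.01  1.48  1.18 -2.45] F [-0.1 -0.9 -2.4] w 0.143 t 12.1
row [-0.497, -0.136, 0.024] [-0.25, 0.09, 0.77]
```

>>> move_arm([
  [-0.1,-0.03,0,0,0,0.2,0],
  [-0.2,-0.06,0.01,-0.1,0,0.3,0],
  [-0.3,-0.08,0.01,-0.1,0,0.5,0],
  [-0.4,-0.11,0.02,-0.2,0,0.6,0],
  [-0.5,-0.14,0.02,-0.2,0,0.7,0],
])

```text
time_s: 12.47
eef_pos: [577.3, 78.0, 159.0]
ee_rot: [0.312, 0.266, 0.597, 0.69]
force: [0.6, 0.3, -1.8]
grip_width: 0.146
```

```bash
python3 -c "
from h import *
plan([570,72,158],132,-98)
c=capture('top');cv2.imwrite('pics/t6.png',cv2.resize(c['frame'][90:290,230:430,::-1],(600,600)))"
```

```text
now h [569.2  70.8 157.3] j [-0.52  0.78  2.08  1.92  1.62 -2.88] F [ 0.6  0.3 -1.8] w 0.146 t 12.5
row [0.007, 0.006, 0.006] [0.04, 0.04, 0.15]
```

View pics/t6.png

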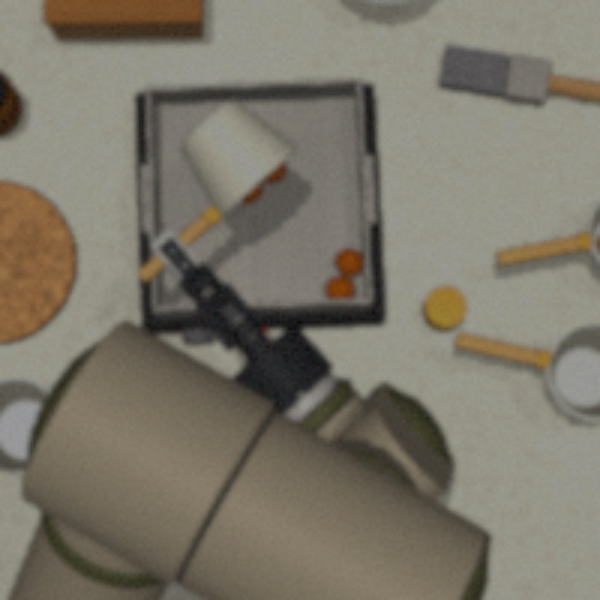

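Lumps are just leaving the mouth at (265,185). I hold the pose for a moment.

>>> move_arm([
  [0,0,0,0,0,0,0],
  [0,0,0,0,0,0,0],
  [0,0,0,0,0,0,0],
  [0,0,0,0,0,0,0],
  [0,0,0,0,0,0,0],
])

```text
time_s: 12.93
eef_pos: [576.7, 78.9, 157.4]
ee_rot: [0.31, 0.268, 0.595, 0.692]
force: [-0.1, 0.8, -1.8]
grip_width: 0.147
```

```bash
python3 -c "
from h import *
plan([555,65,170],140,-60)
c=capture('top');cv2.imwrite('pics/t7.png',cv2.resize(c['frame'][90:290,230:430,::-1],(600,600)))"
```

```text
now h [568.6  71.7 155.7] j [-0.52  0.78  2.08  1.92  1.63 -2.88] F [-0.1  0.8 -1.8] w 0.147 t 12.9
row [0.671, 0.146, -0.03] [0.54, 0.94, -1.48]
```

View pics/t7.png

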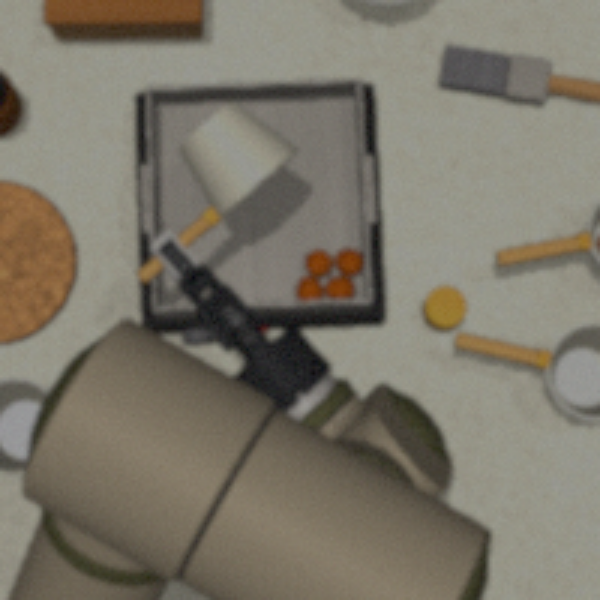

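All four lumps are in the pan. Untilting now, then parking this cup at about (370,-200).

>>> move_arm([
  [0.12,0.03,0,0.1,0.1,-0.3,0],
  [0.24,0.05,0,0.2,0.3,-0.6,0],
  [0.36,0.08,-0.01,0.3,0.5,-0.9,0],
  [0.48,0.1,-0.02,0.4,0.7,-1.2,0],
  [0.6,0.13,-0.03,0.5,0.9,-1.5,0],
])

```text
time_s: 13.4
eef_pos: [560.9, 70.8, 164.7]
ee_rot: [0.188, 0.295, 0.797, 0.493]
force: [0.4, 0.3, -2.1]
grip_width: 0.139
```

```bash
python3 -c "
from h import *
plan([510,30,180],130,-28)"
```

```text
now h [554.4  63.4 169.5] j [-0.52  0.41  2.02  1.39  1.1  -2.35] F [ 0.4  0.3 -2.1] w 0.139 t 13.4
row [0.623, -0.108, 0.118] [1.08, -2.1, -5.55]
```

>>> move_arm([
  [0.12,-0.02,0.02,0.2,-0.3,-1.2,0],
  [0.24,-0.04,0.04,0.4,-0.7,-2.4,0],
  [0.36,-0.06,0.06,0.6,-1.2,-3.5,0],
  [0.48,-0.08,0.08,0.8,-1.7,-4.6,0],
  [0.6,-0.1,0.11,1.0,-2.1,-5.6,0],
])

```text
time_s: 13.82
eef_pos: [514.6, 32.5, 171.7]
ee_rot: [0.108, 0.402, 0.878, 0.235]
force: [-0.5, 0.3, -2.9]
grip_width: 0.144
```

```bash
python3 -c "
from h import *
plan([420,-60,180],105,0)"
```

```text
now h [510.4  28.9 181.3] j [-0.4   0.19  1.92  0.62  0.88 -1.48] F [-0.5  0.3 -2.9] w 0.144 t 13.8
row [0.516, -0.117, 0.441] [-0.81, -11.57, -6.37]
```

>>> move_arm([
  [0.1,-0.02,0.08,0,-2,-1.3,0],
  [0.2,-0.04,0.17,-0.2,-4.4,-2.6,0],
  [0.3,-0.06,0.26,-0.4,-6.8,-3.9,0],
  [0.4,-0.09,0.35,-0.6,-9.2,-5.2,0],
  [0.5,-0.11,0.43,-0.8,-11.5,-6.4,0],
])

```text
time_s: 14.23
eef_pos: [419.0, -60.5, 170.5]
ee_rot: [0.01, 0.593, 0.804, 0.023]
force: [-0.5, -0.3, -2.0]
grip_width: 0.146
```

```bash
python3 -c "
from h import *
plan([362,-107,120],95,0)"
```

```text
now h [418.5 -60.8 181.5] j [-0.45  0.13  1.9   0.05  1.09 -0.77] F [-0.5 -0.3 -2. ] w 0.146 t 14.2
row [0.047, -0.017, 0.212] [-2.83, -7.1, 5.78]
```

>>> move_arm([
  [0.05,-0.02,0.1,-1.2,-3,0,0],
  [0.05,-0.02,0.21,-2.5,-6,1,0],
  [0.05,-0.02,0.21,-2.8,-7.1,4,0],
  [0.05,-0.02,0.21,-2.8,-7.1,7.5,0],
  [0.05,-0.02,0.21,-2.8,-7.1,10.5,0],
])

```text
time_s: 14.65
eef_pos: [363.4, -105.9, 61.2]
ee_rot: [0.001, 0.675, 0.737, -0.002]
force: [1.0, -0.7, -0.9]
grip_width: 0.143
```

```bash
python3 -c "
from h import *
plan([362,-107,57],95,0)
c=capture('scene');cv2.imwrite('pics/s8.png',cv2.resize(c['frame'][80:300,150:550,::-1],(800,440)))"
```

```text
now h [ 363.4 -105.9   72.2] j [-0.59  0.25  2.11 -0.01  0.78 -0.68] F [ 1.  -0.7 -0.9] w 0.143 t 14.7
row [-0.001, 0.005, 0.001] [-0.09, -0.14, 1.52]
```

View pics/s8.png

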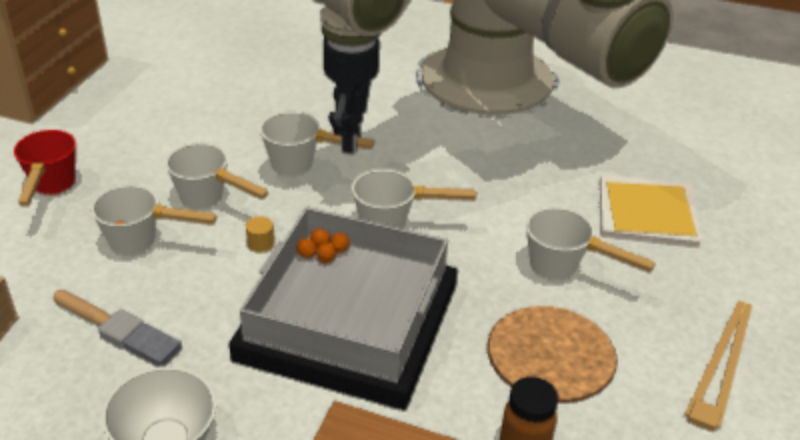

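>>> move_arm([
  [0,0,0,0,0,0.8,0],
  [0,0,0,0,0,1.3,0],
  [0,0,0,0,0,1.5,0],
  [0,0,0,0,0,1.6,0],
])

```text
time_s: 15.03
eef_pos: [361.5, -103.6, 42.5]
ee_rot: [-0.003, 0.675, 0.738, -0.002]
force: [-0.7, 9.7, 18.3]
grip_width: 0.146
```

>>> move_arm([
  [0,0,0,0,0,0,0.2],
  [0,0,0,0,0,0,0.3],
  [0,0,0,0,0,0,0.4],
  [0,0,0,0,0,0,0.45],
  [0,0,0,0,0,-4,0.45],
])

```text
time_s: 15.45
eef_pos: [359.0, -102.0, 78.4]
ee_rot: [-0.009, 0.675, 0.737, -0.003]
force: [-0.5, 0.7, -0.8]
grip_width: 0.451
```

```bash
python3 -c "
from h import *
for o in handles(capture('top')):
    if 11<=o['W']<=17 and 70<o['L']<90: print(o['px'],'ax',o['ax'].round(1),'ang',round(o['ang']-np.pi/2,3),'L',o['L'].round(),'g',grip_pt(o['ax'],o['ang']-np.pi/2).round(1))
plan([579.5,-248,150],101.3)"
```

```text
(np.float64(429.0), np.float64(120.0)) ax [ 707.1 -383.9] ang -0.198 L 84.0 g [ 724.5 -297.6]
(np.float64(498.0), np.float64(166.0)) ax [ 522.6 -512.1] ang -1.168 L 83.0 g [ 603.6 -477.6]
(np.float64(412.0), np.float64(173.0)) ax [ 596.4 -334.4] ang 0.193 L 83.0 g [ 579.6 -248. ]
(np.float64(398.0), np.float64(206.0)) ax [ 472.3 -295.2] ang -0.235 L 83.0 g [ 492.7 -209.6]
(np.float64(204.0), np.float64(225.0)) ax [427.7 208.4] ang -0.211 L 81.0 g [446.2 294.4]
(np.float64(297.0), np.float64(239.0)) ax [434.8 -30.1] ang 0.316 L 83.0 g [407.5  53.5]
now h [ 363.  -104.3   98.4] j [-0.59  0.2   2.09 -0.    0.86 -0.68] F [ 4.7 -3.4  6.3] w 0.452 t 15.5
row [-0.005, 0.0, -0.109] [-16.23, 20.27, -5.26]
```

>>> move_arm([
  [0,0,0,0,0,-4,0.45],
  [0,0,-0.05,-2,2.5,-5.3,0.45],
  [0,0,-0.1,-4.5,5.6,-5.3,0.45],
  [0,0,-0.11,-7,8.8,-5.3,0.45],
  [0,0,-0.11,-9.5,12,-5.3,0.45],
])

```text
time_s: 15.92
eef_pos: [492.8, -189.4, 140.6]
ee_rot: [-0.001, 0.633, 0.774, -0.002]
force: [-0.1, -0.9, 0.9]
grip_width: 0.45
```

```bash
python3 -c "
from h import *
plan([579.6,-248,130],101)"
```

```text
now h [ 492.8 -189.4  151.6] j [-0.59  0.41  1.61 -0.    1.12 -0.78] F [-0.1 -0.9  0.9] w 0.45 t 15.9
row [-0.004, 0.001, 0.007] [-7.46, 7.36, 2.14]
```

>>> move_arm([
  [0,0,0.01,-2.6,2.6,0,0.4],
  [0,0,0.01,-5.2,5.2,0.5,0.4],
  [0,0,0.01,-7.4,7.3,1.5,0.4],
  [0,0,0.01,-7.4,7.3,3.5,0.4],
  [0,0,0.01,-7.4,7.3,3.8,0.4],
])

```text
time_s: 16.33
eef_pos: [578.2, -247.5, 98.9]
ee_rot: [-0.003, 0.637, 0.771, -0.002]
force: [-0.3, 0.3, -1.3]
grip_width: 0.4
```

```bash
python3 -c "
from h import *
plan([579.6,-248,59],101)
c=capture('wrist');cv2.imwrite('pics/w4.png',c['frame'][:,:,::-1])"
```

```text
now h [ 578.3 -247.5  109.9] j [-0.59  0.66  1.31 -0.    1.17 -0.78] F [-0.3  0.3 -1.3] w 0.4 t 16.3
row [-0.007, -0.002, -0.003] [-0.08, 0.17, 5.09]
```

View pics/w4.png

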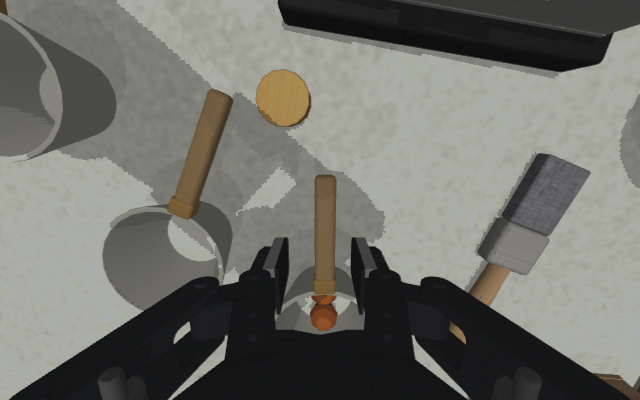

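The handle (325,235) is centred. Descending and gripping.

>>> move_arm([
  [0,0,0,0.2,0.2,2,0.4],
  [0,0,0,0.2,0.2,4,0.4],
  [0,0,0,0.2,0.2,5.1,0.35],
  [0,0,0,0.2,0.2,5.1,0.2],
  [0,0,0,0.2,0.2,5.1,0],
])

```text
time_s: 16.8
eef_pos: [579.0, -244.6, 49.9]
ee_rot: [-0.003, 0.637, 0.771, -0.002]
force: [-0.6, 0.0, -1.3]
grip_width: 0.142
```

>>> move_arm([
  [0,0,0,0,0,0,0],
  [0,0,0,0,0,0,0],
  [0,0,0,0,0,0,0],
  [0,0,0,0,0,-1.5,0],
  [0,0,0,0,0,-4,0],
])

```text
time_s: 17.22
eef_pos: [578.0, -243.8, 88.2]
ee_rot: [-0.006, 0.637, 0.771, -0.002]
force: [1.0, -0.1, -2.3]
grip_width: 0.139
```

>>> move_arm([
  [0,0,0,0,0,-3,0],
  [0,0,0,0,0,-6,0],
  [0,0,0,0,0,-10,0],
])

```text
time_s: 17.47
eef_pos: [578.3, -243.5, 188.3]
ee_rot: [-0.007, 0.637, 0.771, -0.002]
force: [-0.3, -1.0, -3.0]
grip_width: 0.142
```

```bash
python3 -c "
from h import *
plan([565,68,185],140)
c=capture('scene');cv2.imwrite('pics/s9.png',cv2.resize(c['frame'][80:300,150:550,::-1],(800,440)))"
```

```text
now h [ 578.4 -243.6  199.3] j [-0.58  0.58  1.21 -0.    1.37 -0.77] F [-0.3 -1.  -3. ] w 0.142 t 17.5
row [-0.01, -0.012, -0.684] [30.84, 4.57, 1.62]
```

View pics/s9.png

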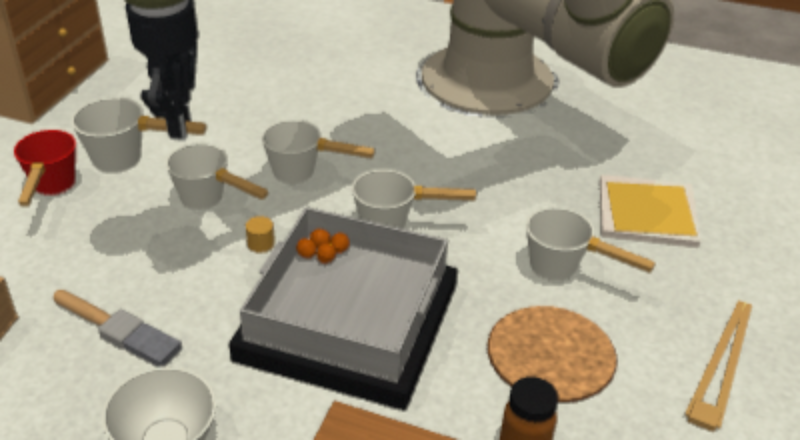

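>>> move_arm([
  [0,0,-0.06,2,0.2,0,0],
  [0,0,-0.13,5,0.7,0,0],
  [0,0,-0.2,9,1.3,0,0],
  [0,0,-0.27,13,1.9,0.2,0],
  [0,0,-0.34,17,2.5,0.5,0],
])

```text
time_s: 17.93
eef_pos: [573.3, -72.1, 193.6]
ee_rot: [0.001, 0.496, 0.868, -0.002]
force: [0.4, -0.1, -1.6]
grip_width: 0.143
```

```bash
python3 -c "
from h import *
plan([565,68,185],140)"
```

```text
now h [573.3 -72.1 204.6] j [-0.33  0.46  1.39 -0.    1.29 -0.86] F [ 0.4 -0.1 -1.6] w 0.143 t 17.9
row [-0.003, 0.002, -0.341] [12.5, 6.39, 1.91]
```

Combining the approach with the start of the tilt.

>>> move_arm([
  [0,0,-0.07,3,1.5,0.3,0],
  [0,0,-0.14,6,3,0.7,0],
  [0,0,-0.21,9,4.5,1.2,0],
  [0,0,-0.28,11,5.7,1.6,0],
  [0,0,-0.34,12.5,6.4,1.9,0],
])

```text
time_s: 18.35
eef_pos: [564.7, 70.5, 174.1]
ee_rot: [0.0, 0.34, 0.94, -0.001]
force: [0.4, -0.0, -2.5]
grip_width: 0.144
```

```bash
python3 -c "
from h import *
plan([563,68,175],140,-35)"
```

```text
now h [564.7  70.5 185.1] j [-0.08  0.46  1.44 -0.    1.24 -0.96] F [ 0.4 -0.  -2.5] w 0.144 t 18.4
row [-0.613, 0.0, 0.005] [-0.03, 0.34, 0.81]
```

>>> move_arm([
  [-0.12,0,0,0,0.1,0.2,0],
  [-0.24,0,0,0,0.2,0.4,0],
  [-0.36,0,0,0,0.2,0.5,0],
  [-0.48,0,0,0,0.3,0.7,0],
  [-0.6,0,0,0,0.4,0.8,0],
])

```text
time_s: 18.77
eef_pos: [567.4, 73.2, 167.1]
ee_rot: [0.104, 0.324, 0.898, 0.278]
force: [-0.4, -0.2, -3.1]
grip_width: 0.141
```

>>> move_arm([
  [-0.12,0,0,0,0,0.2,0],
  [-0.24,0,0,-0.1,0.1,0.4,0],
  [-0.36,0,0,-0.2,0.1,0.6,0],
  [-0.48,0,0,-0.2,0.2,0.8,0],
  [-0.6,0,0,-0.3,0.2,0.9,0],
])

```text
time_s: 19.18
eef_pos: [574.4, 75.5, 161.7]
ee_rot: [0.198, 0.279, 0.774, 0.532]
force: [0.4, 0.8, -2.8]
grip_width: 0.145
```

```bash
python3 -c "
from h import *
plan([570,72,158],132,-98)"
```

```text
now h [567.7  67.6 165.6] j [-0.52  0.48  2.    1.48  1.18 -2.44] F [ 0.4  0.8 -2.8] w 0.145 t 19.2
row [-0.501, -0.14, 0.025] [-0.04, -0.01, 0.57]
```

>>> move_arm([
  [-0.1,-0.03,0,0,0,0.2,0],
  [-0.2,-0.06,0.01,0,0,0.3,0],
  [-0.3,-0.08,0.01,0,0,0.4,0],
  [-0.4,-0.11,0.02,0,0,0.5,0],
  [-0.5,-0.14,0.02,0,0,0.6,0],
])

```text
time_s: 19.6
eef_pos: [578.2, 78.9, 159.7]
ee_rot: [0.31, 0.265, 0.599, 0.689]
force: [0.4, 0.9, -1.8]
grip_width: 0.139
```

>>> move_arm([
  [0,0,0,0,0,0,0],
  [0,0,0,0,0,0,0],
  [0,0,0,0,0,0,0],
  [0,0,0,0,0,0,0],
  [0,0,0,0,0,0,0],
])

```text
time_s: 20.02
eef_pos: [578.5, 78.7, 160.8]
ee_rot: [0.311, 0.264, 0.599, 0.689]
force: [1.1, -0.6, -2.3]
grip_width: 0.142
```

```bash
python3 -c "
from h import *
plan([555,65,170],140,-60)
c=capture('top');cv2.imwrite('pics/t8.png',cv2.resize(c['frame'][90:290,230:430,::-1],(600,600)))"
```

```text
now h [570.4  71.4 159.2] j [-0.52  0.77  2.08  1.92  1.62 -2.87] F [ 1.1 -0.6 -2.3] w 0.142 t 20.0
row [0.664, 0.144, -0.019] [0.68, 0.62, -1.65]
```

View pics/t8.png

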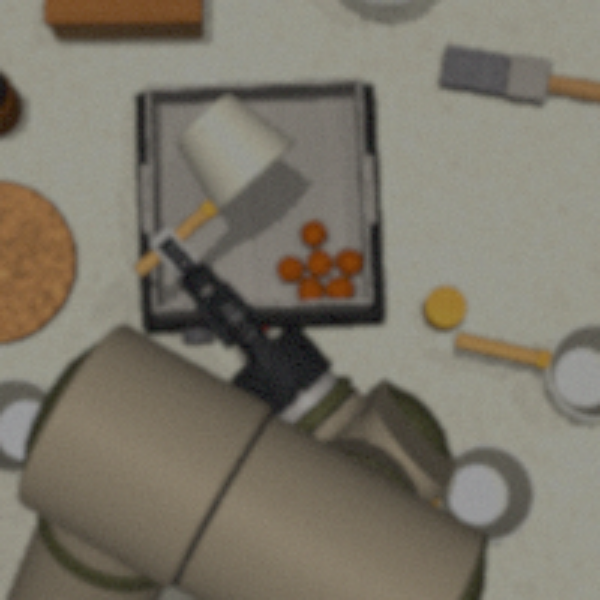

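All six lumps are in the pan. Untilting, then placing this cup on the mat.

>>> move_arm([
  [0.12,0.03,0,0.1,0.1,-0.4,0],
  [0.24,0.05,0,0.2,0.2,-0.8,0],
  [0.36,0.08,-0.01,0.4,0.3,-1.1,0],
  [0.48,0.1,-0.01,0.5,0.5,-1.4,0],
  [0.6,0.13,-0.02,0.6,0.6,-1.7,0],
])

```text
time_s: 20.48
eef_pos: [560.9, 70.4, 165.1]
ee_rot: [0.187, 0.295, 0.799, 0.49]
force: [-0.5, 0.4, -2.3]
grip_width: 0.142
```

```bash
python3 -c "
from h import *
plan([540,120,190],135,-25)
c=capture('top')
print('jar',ray(c,(225,117),85),'mat edges',ray(c,[(200.5,177),(255.5,177),(228,151),(228,204.5)],6).round())
hsv=cv2.cvtColor(c['frame'],cv2.COLOR_RGB2HSV)[140:215,190:265]
m=cv2.inRange(hsv,(5,70,90),(22,200,255)); k=max(cv2.findContours(m,0,2)[0],key=cv2.contourArea)
e=cv2.fitEllipse(cv2.convexHull(k)); print(e, ray(c,(e[0][0]+190,e[0][1]+140),6))"
```

```text
now h [554.5  63.  170. ] j [-0.52  0.41  2.01  1.39  1.1  -2.34] F [-0.5  0.4 -2.3] w 0.142 t 20.5
row [0.668, -0.044, 0.06] [4.78, 2.66, 1.85]
jar [[730.09893063 237.58480275  85.        ]] mat edges [[583. 318.   6.]
 [582. 166.   6.]
 [656. 243.   6.]
 [506. 240.   6.]]
((37.39600372314453, 37.11406326293945), (53.59446334838867, 55.228397369384766), 60.636409759521484) [[582.32761028 243.25589551   6.        ]]
```

>>> move_arm([
  [0.12,0,0.01,0.5,0.3,-0.3,0],
  [0.24,-0.01,0.02,1.3,0.7,-0.3,0],
  [0.36,-0.02,0.03,2.3,1.2,0.2,0],
  [0.48,-0.03,0.04,3.3,1.8,0.8,0],
  [0.6,-0.04,0.05,4.3,2.4,1.5,0],
])

```text
time_s: 20.95
eef_pos: [544.7, 113.3, 180.6]
ee_rot: [0.104, 0.356, 0.891, 0.261]
force: [-0.6, 0.1, -3.6]
grip_width: 0.142
```

```bash
python3 -c "
from h import *
plan([536,322,180],120,0)"
```

```text
now h [540.6 109.  189.9] j [-0.23  0.25  1.84  0.66  0.86 -1.44] F [-0.6  0.1 -3.6] w 0.142 t 20.9
row [0.566, -0.082, 0.28] [14.99, 11.61, 8.83]
```

>>> move_arm([
  [0.11,-0.02,0.06,3,2.3,1.5,0],
  [0.22,-0.03,0.11,6,4.6,3.3,0],
  [0.33,-0.05,0.17,9,7,5.1,0],
  [0.44,-0.06,0.22,12,9.3,6.9,0],
  [0.56,-0.08,0.28,15,11.6,8.8,0],
])

```text
time_s: 21.37
eef_pos: [537.5, 245.5, 173.1]
ee_rot: [0.031, 0.45, 0.887, 0.102]
force: [0.6, -0.5, -1.9]
grip_width: 0.14
```

```bash
python3 -c "
from h import *
plan([536,322,85],120,0)"
```

```text
now h [535.9 243.8 183.9] j [ 0.17  0.41  1.54  0.15  1.03 -0.52] F [ 0.6 -0.5 -1.9] w 0.14 t 21.4
row [0.207, -0.049, 0.108] [5.87, 2.22, 10.83]
```

>>> move_arm([
  [0.1,-0.02,0.05,1.7,0.6,1.5,0],
  [0.2,-0.05,0.1,3.3,1.2,3.5,0],
  [0.21,-0.05,0.11,5,1.8,6,0],
  [0.21,-0.05,0.11,5.9,2.2,8.5,0],
  [0.21,-0.05,0.11,5.9,2.2,10.8,0],
])

```text
time_s: 21.78
eef_pos: [533.4, 324.6, 71.8]
ee_rot: [-0.003, 0.499, 0.866, -0.002]
force: [-0.3, -0.5, -1.8]
grip_width: 0.137
```

```bash
python3 -c "
from h import *
plan([536,322,67],120,0)
c=capture('top');cv2.imwrite('pics/t9.png',cv2.resize(c['frame'][90:290,130:330,::-1],(600,600)))
c=capture('scene');cv2.imwrite('pics/s10.png',cv2.resize(c['frame'][80:300,200:600,::-1],(800,440)))"
```

```text
now h [533.5 324.6  82.8] j [ 0.36  0.69  1.35  0.    1.11 -0.17] F [-0.3 -0.5 -1.8] w 0.137 t 21.8
row [-0.007, -0.003, 0.002] [-0.36, 0.1, 1.58]
```

View pics/t9.png

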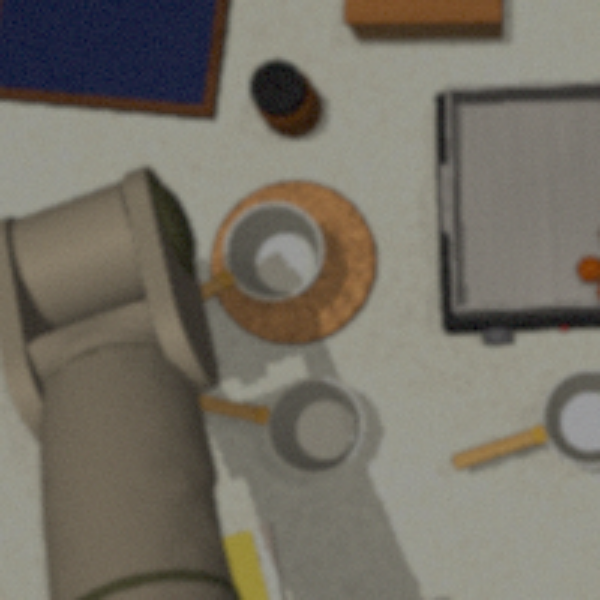

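View pics/s10.png

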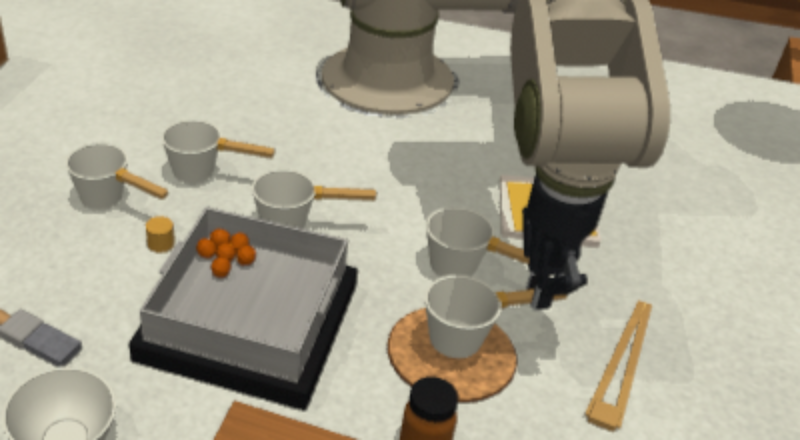

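```bash
python3 -c "
from h import *
c=capture('top'); print(ray(c,(221.7,174),89), ray(c,(228.1,177.1),6))
plan([536,322,67],120,0)"
```

```text
[[576.61272075 242.3908803   89.        ]] [[582.35311422 241.3135286    6.        ]]
now h [534.  321.9  83.4] j [ 0.35  0.68  1.35  0.    1.11 -0.17] F [ 0.4  0.1 -2.3] w 0.142 t 21.9
row [-0.009, -0.002, -0.001] [-0.1, 0.2, 1.64]
```

>>> move_arm([
  [0,0,0,-0.2,0.4,0.8,0],
  [0,0,0,-0.2,0.4,1.3,0],
  [0,0,0,-0.2,0.4,1.6,0],
  [0,0,0,-0.2,0.4,1.7,0],
])

```text
time_s: 22.27
eef_pos: [538.2, 321.7, 55.4]
ee_rot: [-0.003, 0.501, 0.866, -0.003]
force: [-0.5, 0.3, -0.9]
grip_width: 0.137
```

>>> move_arm([
  [0,0,0,0,0,0,0.2],
  [0,0,0,0,0,0,0.3],
  [0,0,0,0,0,0,0.4],
  [0,0,0,0,0,0,0.45],
  [0,0,0,0,0,-4,0.45],
])

```text
time_s: 22.68
eef_pos: [535.3, 320.5, 89.2]
ee_rot: [-0.007, 0.501, 0.866, -0.008]
force: [-0.1, 0.5, -1.2]
grip_width: 0.45
```

>>> move_arm([
  [0,0,0.1,0,0,-4,0.45],
  [0,0,0.22,0,0,-7.5,0.45],
  [0,0,0.32,1,-2,-8,0.45],
  [0,0,0.4,1.5,-4,-8,0.45],
  [0,0,0.4,2,-7,-8,0.45],
])

```text
time_s: 23.1
eef_pos: [466.4, 303.7, 171.5]
ee_rot: [-0.005, 0.664, 0.747, -0.009]
force: [1.3, 1.5, 0.1]
grip_width: 0.448
```

```bash
cat >> h.py <<'E'
def cups():
    c=capture('top')
    for o in handles(c):
        if 11<=o['W']<=18 and 70<o['L']<95 and o['mu'][0]<700 and o['mu'][1]>-450: print(o['px'],'ax',o['ax'].round(1),'ang',round(o['ang']-np.pi/2,3),'L',o['L'].round(),'g',grip_pt(o['ax'],o['ang']-np.pi/2,92).round(1))
    return c
E
python3 -c "
from h import *
c=cups();cv2.imwrite('pics/t10.png',cv2.resize(c['frame'][90:290,130:330,::-1],(600,600)))
plan([446,294.4,150],78)"
```

```text
(np.float64(398.0), np.float64(206.0)) ax [ 472.3 -295.2] ang -0.232 L 83.0 g [ 493.5 -205.7]
(np.float64(297.0), np.float64(239.0)) ax [434.8 -30.1] ang 0.316 L 83.0 g [406.2  57.3]
(np.float64(361.0), np.float64(257.0)) ax [ 368.8 -197.6] ang 0.093 L 83.0 g [ 360.2 -106. ]
now h [460.5 302.1 181.2] j [0.37 0.44 1.49 0.   1.25 0.24] F [-1.3  1.1  1.4] w 0.449 t 23.1
row [-0.026, 0.01, 0.332] [-0.56, -1.42, 3.17]
```

View pics/t10.png

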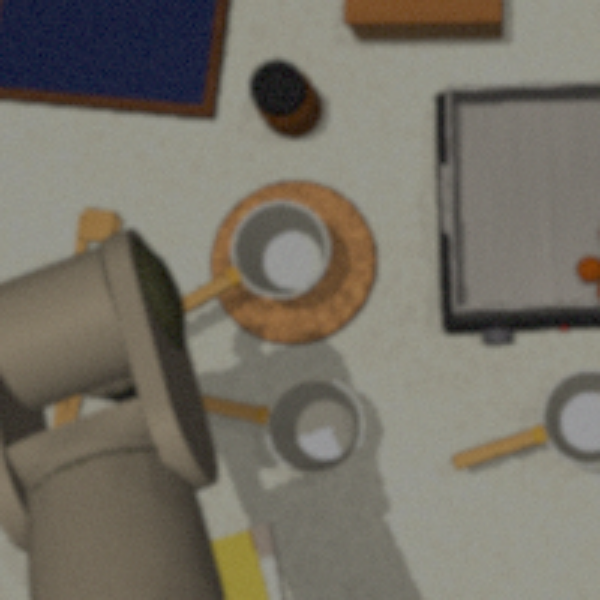

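The first cup stands on the mat. Next is the empty cup at (428,208).

```bash
python3 -c "
from h import *
c=capture('top'); print('mat cup',ray(c,(223.7,173.3),72),'P5',ray(c,(236,231.7),66))
plan([446.5,296,115],78)"
```

```text
mat cup [[581.41836857 240.59435039  72.        ]] P5 [[428.17903282 206.67079778  66.        ]]
now h [463.1 302.9 181.8] j [0.37 0.44 1.48 0.   1.25 0.24] F [-0.2 -0.2  0.6] w 0.454 t 23.2
row [-0.023, 0.009, 0.332] [-0.44, -1.54, 6.73]
```

>>> move_arm([
  [-0.01,0,0.12,-0.4,-1.5,1,0.4],
  [-0.02,0.01,0.24,-0.4,-1.5,2.5,0.4],
  [-0.02,0.01,0.33,-0.4,-1.5,4.5,0.4],
  [-0.02,0.01,0.33,-0.4,-1.5,6.5,0.4],
  [-0.02,0.01,0.33,-0.4,-1.5,6.7,0.4],
])

```text
time_s: 23.62
eef_pos: [445.7, 295.9, 101.6]
ee_rot: [-0.002, 0.776, 0.63, -0.003]
force: [-0.9, 0.1, -0.4]
grip_width: 0.402
```

```bash
python3 -c "
from h import *
plan([446.5,297,59],78)
c=capture('wrist');cv2.imwrite('pics/w5.png',c['frame'][:,:,::-1])"
```

```text
now h [445.8 295.9 112.6] j [0.37 0.48 1.63 0.   1.05 0.57] F [-0.9  0.1 -0.4] w 0.402 t 23.6
row [-0.007, 0.002, 0.002] [0.14, 0.09, 5.36]
```

View pics/w5.png

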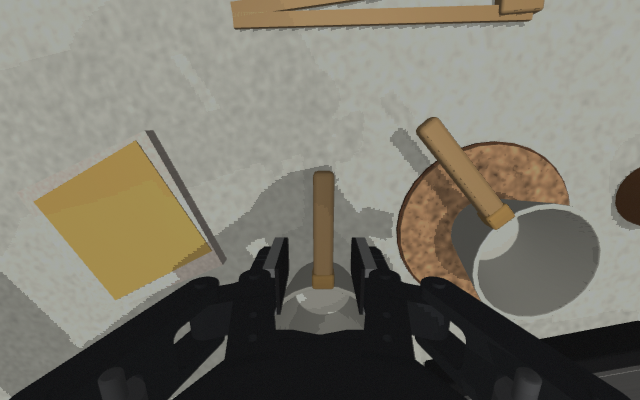

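The handle (323,230) is centred. Gripping.

>>> move_arm([
  [0,0,0,0.1,0.1,2,0.4],
  [0,0,0,0.1,0.1,4,0.4],
  [0,0,0,0.1,0.1,5.3,0.35],
  [0,0,0,0.1,0.1,5.3,0.2],
  [0,0,0,0.1,0.1,5.3,0],
])

```text
time_s: 24.08
eef_pos: [447.9, 297.2, 50.9]
ee_rot: [-0.002, 0.776, 0.631, -0.002]
force: [0.1, 0.7, -0.4]
grip_width: 0.136
```

>>> move_arm([
  [0,0,0,0,0,0,0],
  [0,0,0,0,0,0,0],
  [0,0,0,0,0,0,0],
  [0,0,0,0,0,-1.5,0],
  [0,0,0,0,0,-4,0],
])

```text
time_s: 24.5
eef_pos: [447.0, 296.7, 90.0]
ee_rot: [-0.002, 0.776, 0.631, -0.004]
force: [0.1, 0.2, -1.8]
grip_width: 0.138
```

>>> move_arm([
  [0,0,0,0,0,-3,0],
  [0,0,0,0,0,-6,0],
  [0,0,0,0,0,-10,0],
])

```text
time_s: 24.75
eef_pos: [447.0, 296.5, 190.5]
ee_rot: [-0.003, 0.776, 0.631, -0.005]
force: [1.4, 0.2, -2.0]
grip_width: 0.139
```

```bash
python3 -c "
from h import *
plan([581+92*np.cos(np.radians(110)),241+92*np.sin(np.radians(110)),190],110)
c=capture('top');cv2.imwrite('pics/t11.png',cv2.resize(c['frame'][90:290,130:330,::-1],(600,600)))
c=capture('scene');cv2.imwrite('pics/s11.png',cv2.resize(c['frame'][80:300,200:600,::-1],(800,440)))"
```

```text
now h [447.1 296.5 201.5] j [0.37 0.38 1.52 0.   1.26 0.57] F [ 1.4  0.2 -2. ] w 0.139 t 24.8
row [-0.012, 0.001, -0.555] [5.14, 9.42, 1.03]
```

View pics/t11.png

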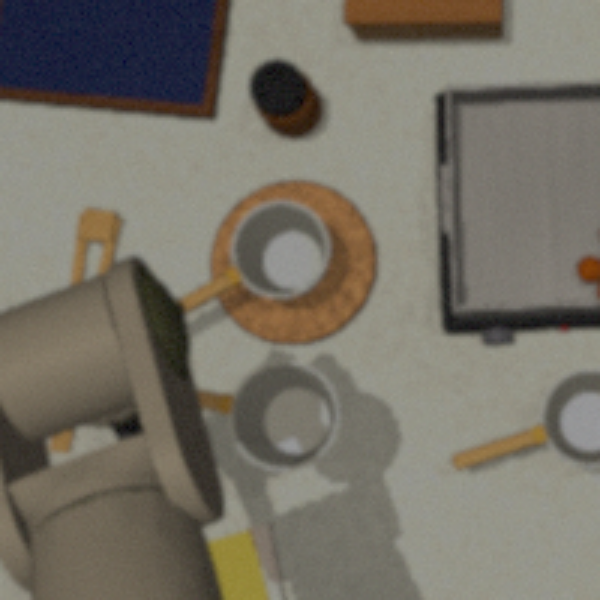

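View pics/s11.png

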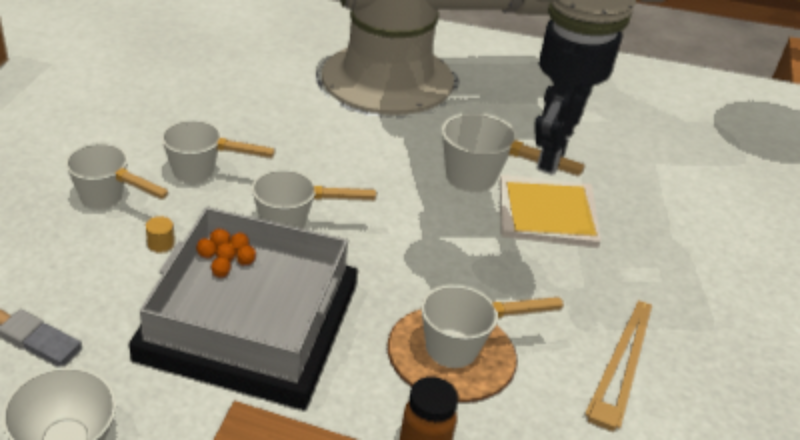

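>>> move_arm([
  [0,0,-0.12,1,2,0,0],
  [0,0,-0.24,2.2,4.4,0.3,0],
  [0,0,-0.36,3.4,6.6,0.5,0],
  [0,0,-0.48,4.4,8.4,0.8,0],
  [-0.01,0,-0.56,5.1,9.4,1,0],
])

```text
time_s: 25.27
eef_pos: [554.4, 328.5, 185.9]
ee_rot: [0.004, 0.569, 0.822, 0.005]
force: [-0.7, -0.8, -1.6]
grip_width: 0.138
```

```bash
python3 -c "
from h import *
plan([550,326.2,148],110)"
```

```text
now h [554.2 328.5 196.9] j [ 0.35  0.61  1.17 -0.    1.35 -0.01] F [-0.7 -0.8 -1.6] w 0.138 t 25.3
row [0.012, 0.001, 0.01] [-0.06, -0.55, 4.89]
```

>>> move_arm([
  [0,0,0.01,-0.1,-0.4,2,0],
  [0.01,0,0.01,-0.1,-0.4,4.5,0],
  [0.01,0,0.01,-0.1,-0.4,4.9,0],
  [0.01,0,0.01,-0.1,-0.4,4.9,0],
])

```text
time_s: 25.6
eef_pos: [550.8, 326.0, 135.3]
ee_rot: [-0.0, 0.574, 0.819, -0.001]
force: [-0.9, 0.2, 0.1]
grip_width: 0.138
```

```bash
python3 -c "
from h import *
plan([550,326.2,100],110)
for n,b in (('top',(150,230,190,270)),('scene',(130,290,330,530))):
    c=capture(n);a=b;cv2.imwrite(f'pics/{n}12.png',cv2.resize(c['frame'][b[0]:b[1],b[2]:b[3],::-1],None,fx=4 if n=='scene' else 7,fy=4 if n=='scene' else 7,interpolation=cv2.INTER_CUBIC)[:600])
"
```

```text
now h [550.8 326.1 146.3] j [ 0.35  0.65  1.24 -0.    1.25  0.  ] F [-0.9  0.2  0.1] w 0.138 t 25.6
row [-0.001, 0.0, 0.0] [0.04, -0.06, 4.63]
```

View pics/top12.png

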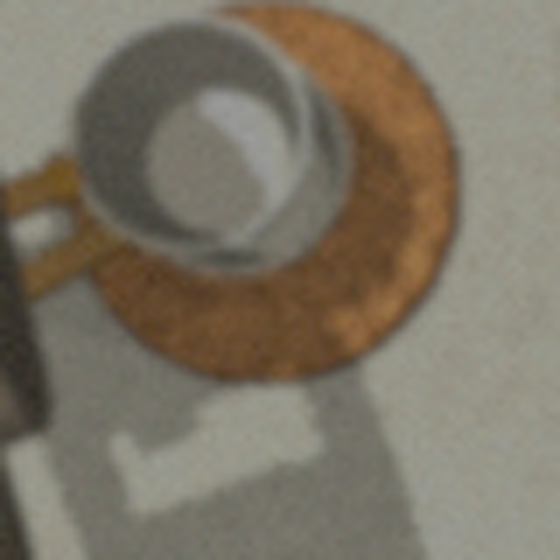

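View pics/scene12.png

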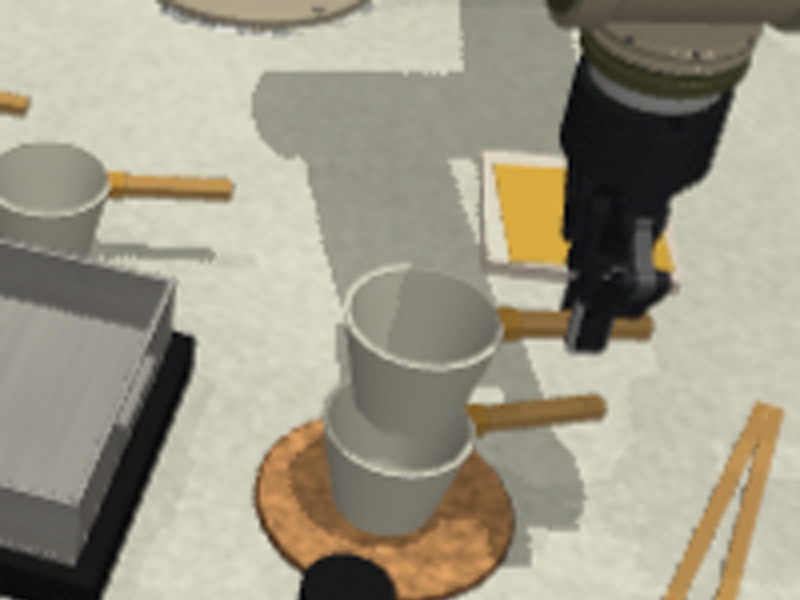

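```bash
python3 -c "
from h import *
c=capture('top'); print(ray(c,(217.1,169.4),151),proj(c,[[581,241,151],[581,241,72]]))
"
```

```text
[[577.40373003 241.5240785  151.        ]] [[217.34237042 167.96998256]
 [223.54281996 173.45793982]]
```

Alignment is within about 3 mm. Lowering.

>>> move_arm([
  [0,0,0,0,0.1,1.5,0],
  [0,0,0,0,0.1,3,0],
  [0,0,0,0,0.1,4.2,0],
  [0,0,0,0,0.1,4.8,0],
  [0,0,0,0,0.1,5.2,0],
])

```text
time_s: 26.17
eef_pos: [553.4, 326.9, 86.6]
ee_rot: [0.002, 0.573, 0.819, 0.002]
force: [-0.0, -1.6, 0.9]
grip_width: 0.137
```

>>> move_arm([
  [0,0,0,0,0,0.3,0],
  [0,0,0,0,0,0.5,0],
])

```text
time_s: 26.33
eef_pos: [553.9, 326.8, 82.2]
ee_rot: [0.002, 0.573, 0.819, 0.002]
force: [-0.1, -2.0, 0.8]
grip_width: 0.136
```

>>> move_arm([
  [0,0,0,0,0,0.3,0],
  [0,0,0,0,0,0.5,0],
])

```text
time_s: 26.5
eef_pos: [554.3, 327.1, 78.7]
ee_rot: [0.003, 0.573, 0.819, 0.003]
force: [-4.7, 0.5, 14.8]
grip_width: 0.138
```

```bash
python3 -c "
from h import *
plan([550,326.2,100],110)
c=capture('scene');cv2.imwrite('pics/s13.png',cv2.resize(c['frame'][130:280,330:530,::-1],(800,600)))
"
```

```text
now h [554.2 327.1  89.7] j [ 0.35  0.71  1.29 -0.    1.13  0.  ] F [-4.7  0.5 14.8] w 0.138 t 26.5
row [0.008, 0.001, 0.0] [0.06, -0.43, -1.04]
```

View pics/s13.png

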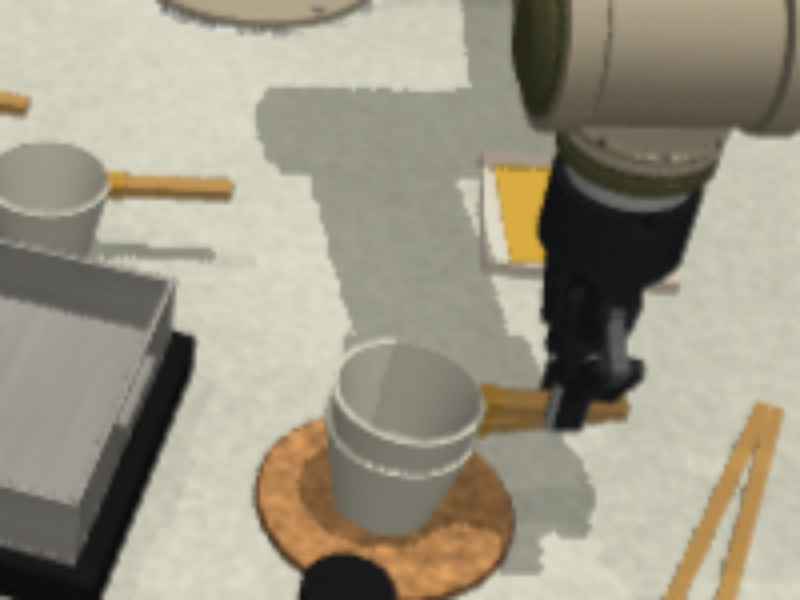

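Seated: 14.8 N contact, foot about 23 mm above the lower cup's. Releasing.

>>> move_arm([
  [0,0,0,0,0,0,0.2],
  [0,0,0,0,0,0,0.3],
  [0,0,0,0,0,0,0.4],
  [0,0,0,0,0,-1,0.45],
  [0,0,0,0,0,-5,0.45],
])

```text
time_s: 26.97
eef_pos: [551.3, 326.1, 123.7]
ee_rot: [-0.0, 0.573, 0.819, -0.002]
force: [0.4, -0.4, -1.2]
grip_width: 0.448
```

>>> move_arm([
  [0,0,0,0,0,-4,0.45],
  [0,0,0,0,-2,-6,0.45],
  [0,0,0,0,-5,-6,0.45],
  [0,0,0,-3,-8,-6,0.45],
  [0,0,0,-6,-11,-6,0.45],
])

```text
time_s: 27.38
eef_pos: [467.8, 233.4, 184.9]
ee_rot: [-0.0, 0.572, 0.82, -0.001]
force: [1.9, -0.5, 1.2]
grip_width: 0.452
```

```bash
python3 -c "
from h import *
c=cups()
cv2.imwrite('pics/t13.png',cv2.resize(c['frame'][130:230,180:280,::-1],(600,600),interpolation=cv2.INTER_CUBIC))
plan([407.2,55,150],108)
"
```

```text
(np.float64(398.0), np.float64(206.0)) ax [ 471.9 -295.1] ang -0.237 L 83.0 g [ 493.6 -205.7]
(np.float64(297.0), np.float64(239.0)) ax [434.6 -29.3] ang 0.317 L 83.0 g [406.   58.1]
(np.float64(361.0), np.float64(257.0)) ax [ 369.1 -197.5] ang 0.096 L 83.0 g [ 360.2 -106. ]
now h [464.4 228.  194.7] j [ 0.23  0.34  1.59 -0.    1.22 -0.12] F [ 2.5 -1.9  1.1] w 0.449 t 27.4
row [-0.009, 0.003, 0.035] [-14.29, -11.24, 4.6]
```

View pics/t13.png

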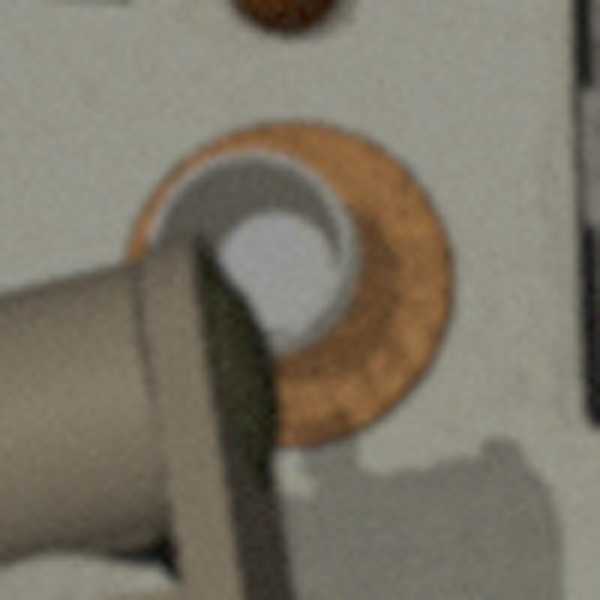

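>>> move_arm([
  [0,0,0.04,-3,-2.5,1,0.4],
  [0,0,0.04,-6,-5,2,0.4],
  [0,0,0.04,-9,-7.5,3,0.4],
  [0,0,0.04,-12,-9.5,4.5,0.4],
  [0,0,0.04,-14,-11,6.5,0.4],
])

```text
time_s: 27.85
eef_pos: [408.2, 56.1, 120.9]
ee_rot: [0.0, 0.59, 0.807, -0.004]
force: [0.6, -0.2, 0.5]
grip_width: 0.397
```

```bash
python3 -c "
from h import *
plan([406.8,55.7,59],108)
c=capture('wrist');cv2.imwrite('pics/w6.png',c['frame'][:,:,::-1])"
```

```text
now h [408.2  56.2 131.9] j [-0.15  0.2   1.96 -0.01  0.98 -0.45] F [ 0.6 -0.2  0.5] w 0.397 t 27.9
row [-0.006, 0.005, -0.006] [0.04, -0.1, 7.29]
```

View pics/w6.png

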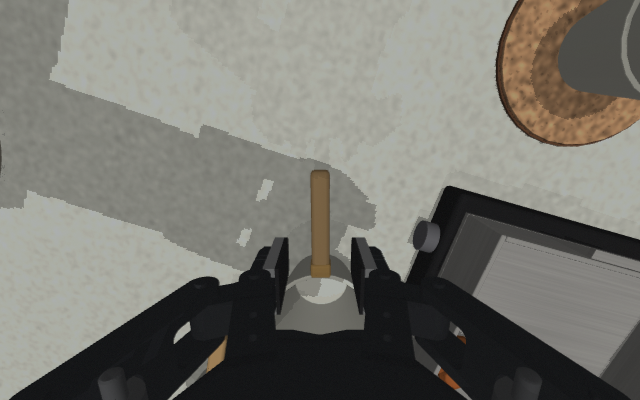

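The handle (320,222) is centred. Descending and gripping.

>>> move_arm([
  [0,0,0,0,0,3,0.4],
  [0,0,0,0,0,5.5,0.4],
  [0,0,0,0,0,7.2,0.35],
  [0,0,0,0,0,7.2,0.2],
  [0,0,0,0,0,7.2,0],
])

```text
time_s: 28.32
eef_pos: [405.0, 53.8, 45.6]
ee_rot: [-0.003, 0.591, 0.807, -0.006]
force: [1.2, 0.4, -1.7]
grip_width: 0.146
```

>>> move_arm([
  [0,0,0,0,0,0,0],
  [0,0,0,0,0,0,0],
  [0,0,0,0,0,0,0],
  [0,0,0,0,0,-1.5,0],
  [0,0,0,0,0,-4,0],
])

```text
time_s: 28.73
eef_pos: [404.2, 54.3, 85.1]
ee_rot: [-0.005, 0.591, 0.807, -0.007]
force: [-0.4, -0.6, -2.4]
grip_width: 0.142
```

>>> move_arm([
  [0,0,0,0,0,-3,0],
  [0,0,0,0,0,-6,0],
  [0,0,0,0,0,-10,0],
  [0,0,0,0,0,-13,0],
])

```text
time_s: 29.07
eef_pos: [406.3, 55.1, 218.5]
ee_rot: [-0.004, 0.591, 0.807, -0.006]
force: [0.8, 0.1, -2.1]
grip_width: 0.145
```

```bash
python3 -c "
from h import *
y=np.radians(115);plan([581+90*np.cos(y),241+90*np.sin(y),210],115)
c=capture('top')
cv2.imwrite('pics/t14.png',cv2.resize(c['frame'][120:270,180:380,::-1],(800,600),interpolation=cv2.INTER_CUBIC))
"
```

```text
now h [406.4  55.2 229.5] j [-0.15  0.08  1.82 -0.01  1.25 -0.45] F [ 0.8  0.1 -2.1] w 0.145 t 29.1
row [-0.014, 0.001, -0.13] [21.37, 21.12, 1.63]
```

View pics/t14.png

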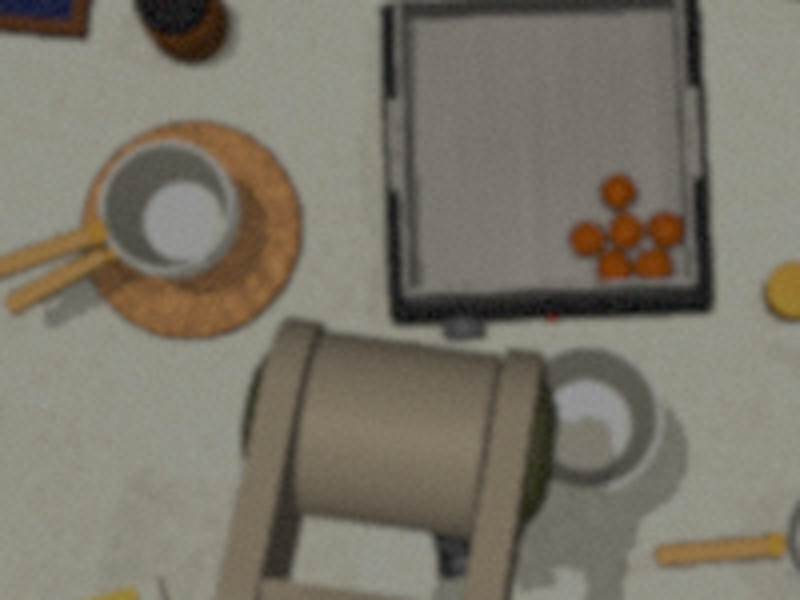

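```bash
python3 -c "
from h import *
c=capture('top');print(ray(c,(222.5,172),94.7))
plan([513,298,190],140)
"
```

```text
[[580.84667898 239.27394486  94.7       ]]
now h [408.3  54.9 231. ] j [-0.15  0.07  1.82 -0.01  1.25 -0.45] F [ 0.6 -1.  -3.1] w 0.146 t 29.2
row [-0.009, 0.002, -0.566] [20.03, 17.36, 3.88]
```

>>> move_arm([
  [0,0,-0.05,2,1.6,0,0],
  [0,0,-0.1,5,4.3,0.5,0],
  [0,0,-0.2,8,6.9,1,0],
  [0,0,-0.3,11,9.5,1.5,0],
  [0,0,-0.4,14,12,2,0],
])

```text
time_s: 29.58
eef_pos: [480.2, 226.4, 197.5]
ee_rot: [-0.002, 0.416, 0.909, -0.004]
force: [1.5, -0.6, -1.4]
grip_width: 0.142
```

```bash
python3 -c "
from h import *
plan([513,296.5,172],140)
"
```

```text
now h [480.3 226.5 208.5] j [ 0.22  0.36  1.52 -0.01  1.27 -0.49] F [ 1.5 -0.6 -1.4] w 0.142 t 29.6
row [-0.009, 0.0, -0.161] [3.17, 7.09, 3.58]
```

>>> move_arm([
  [0,0,-0.08,1,2.2,0,0],
  [-0.01,0,-0.16,2.2,5,0.8,0],
  [-0.01,0,-0.16,3.2,7.1,2.5,0],
  [-0.01,0,-0.16,3.2,7.1,3.6,0],
  [-0.01,0,-0.16,3.2,7.1,3.6,0],
])

```text
time_s: 30.0
eef_pos: [511.1, 296.9, 157.1]
ee_rot: [-0.002, 0.342, 0.94, -0.002]
force: [-0.5, -0.0, -2.9]
grip_width: 0.139
```

```bash
python3 -c "
from h import *
plan([513,296.5,108],140)
for n,b,f in (('top',(140,220,180,270),7),('scene',(130,280,330,530),4)):
    c=capture(n);cv2.imwrite(f'pics/{n}15.png',cv2.resize(c['frame'][b[0]:b[1],b[2]:b[3],::-1],None,fx=f,fy=f,interpolation=cv2.INTER_CUBIC))
c=capture('top');print(proj(c,[[581,239.5,161-45+66]]))
"
```

```text
now h [511.2 296.9 168.1] j [ 0.33  0.52  1.39  0.    1.24 -0.54] F [-0.5 -0.  -2.9] w 0.139 t 30.0
row [-0.005, -0.003, 0.0] [-0.19, 0.12, 6.0]
[[215.31761437 165.62587151]]
```

View pics/top15.png

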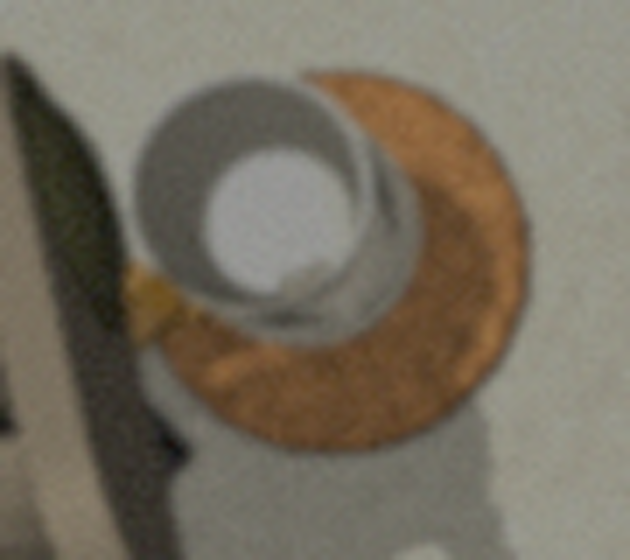

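View pics/scene15.png

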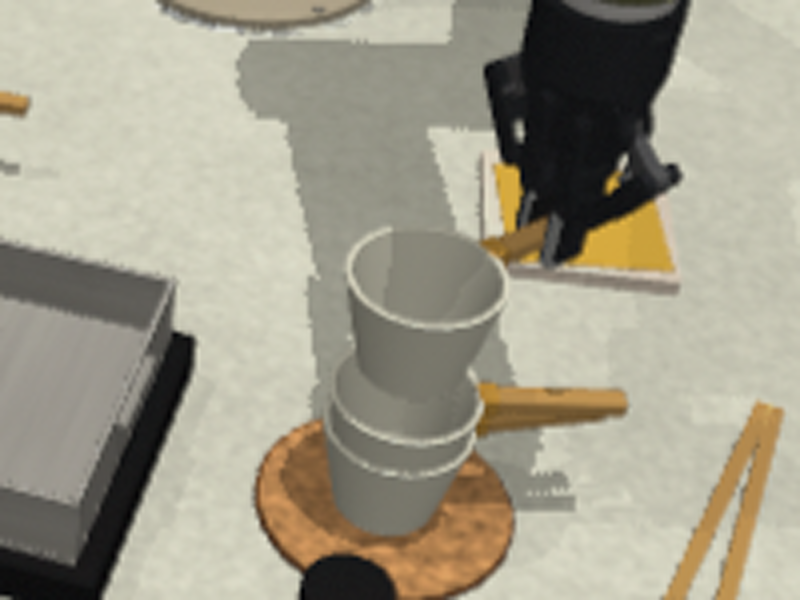

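The held cup is about 4 mm short in x. Correcting that while lowering.

>>> move_arm([
  [0,0,0,-0.3,0.3,1.5,0],
  [0,0,0,-0.3,0.3,3,0],
  [0,0,0,-0.3,0.3,4.4,0],
  [0,0,0,-0.3,0.3,5.1,0],
  [0,0,0,-0.3,0.3,5.5,0],
])

```text
time_s: 30.57
eef_pos: [517.0, 296.0, 106.4]
ee_rot: [0.0, 0.343, 0.939, 0.0]
force: [-2.0, 0.8, -1.5]
grip_width: 0.146
```

>>> move_arm([
  [0,0,0,0,0,0.3,0],
  [0,0,0,0,0,0.5,0],
])

```text
time_s: 30.73
eef_pos: [517.3, 295.9, 102.3]
ee_rot: [0.001, 0.343, 0.939, 0.001]
force: [-1.6, 1.9, 0.1]
grip_width: 0.147
```

>>> move_arm([
  [0,0,0,0,0,0.3,0],
  [0,0,0,0,0,0.5,0],
])

```text
time_s: 30.9
eef_pos: [517.4, 296.5, 98.4]
ee_rot: [0.001, 0.343, 0.939, 0.002]
force: [-7.0, 5.2, 9.4]
grip_width: 0.141
```

```bash
python3 -c "
from h import *
plan([517,296,108],140)
for n,b,f in (('scene',(130,280,330,530),4),):
    c=capture(n);cv2.imwrite(f'pics/{n}16.png',cv2.resize(c['frame'][b[0]:b[1],b[2]:b[3],::-1],None,fx=f,fy=f,interpolation=cv2.INTER_CUBIC))
"
```

```text
now h [517.4 296.4 109.4] j [ 0.32  0.59  1.44  0.    1.11 -0.55] F [-7.   5.2  9.4] w 0.141 t 30.9
row [0.004, 0.001, -0.003] [0.0, -0.06, 0.14]
```

View pics/scene16.png

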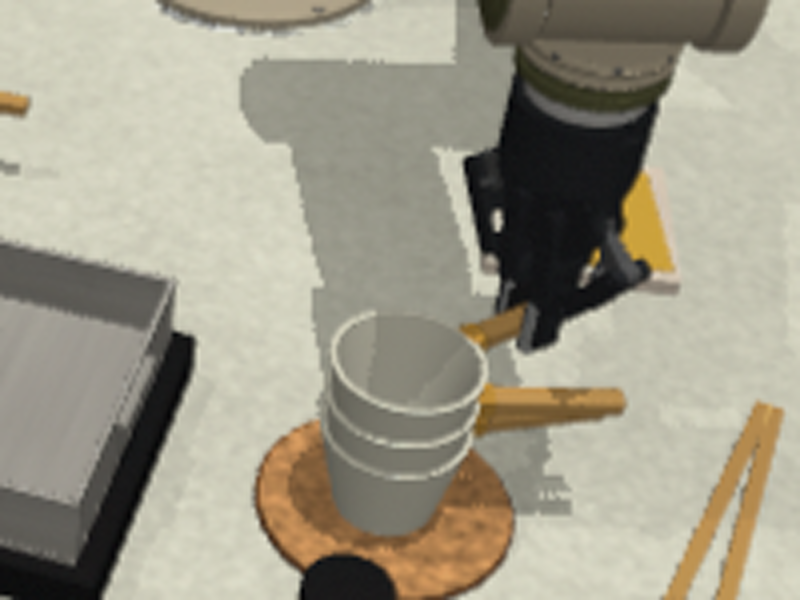

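Seated, with a small side load. Releasing, then on to the cup at (369,-197).

>>> move_arm([
  [0,0,0,0.1,0,0,0.2],
  [0,0,0,0.1,0,0,0.3],
  [0,0,0,0.1,0,0,0.4],
  [0,0,0,0.1,0,-1,0.45],
  [0,0,0,0.1,0,-5,0.45],
])

```text
time_s: 31.37
eef_pos: [514.1, 296.0, 143.9]
ee_rot: [-0.003, 0.343, 0.939, -0.002]
force: [0.5, -0.1, -0.8]
grip_width: 0.448
```

>>> move_arm([
  [0,0,0,0,0,-4,0.45],
  [0,0,0.1,0,-3,-5,0.45],
  [0,0,0.2,-1,-7,-5,0.45],
  [0,0,0.3,-2,-11,-5,0.45],
  [0,0,0.4,-3,-15,-5,0.45],
])

```text
time_s: 31.78
eef_pos: [439.5, 160.9, 195.4]
ee_rot: [-0.002, 0.525, 0.851, -0.002]
force: [1.1, -0.5, 1.7]
grip_width: 0.448
```

```bash
python3 -c "
from h import *
c=cups()
cv2.imwrite('pics/t16.png',cv2.resize(c['frame'][120:270,180:380,::-1],(800,600),interpolation=cv2.INTER_CUBIC))
plan([360.5,-108,150],95.4)
"
```

```text
(np.float64(398.0), np.float64(206.0)) ax [ 472.3 -295.8] ang -0.233 L 82.0 g [ 493.5 -206.3]
(np.float64(361.0), np.float64(257.0)) ax [ 368.4 -197.6] ang 0.09 L 83.0 g [ 360.1 -106. ]
now h [436.8 156.5 205.8] j [ 0.09  0.22  1.72 -0.    1.21 -0.36] F [ 3.2 -0.3  0.2] w 0.446 t 31.8
row [-0.01, 0.001, 0.363] [-20.37, -18.44, 5.76]
```

View pics/t16.png

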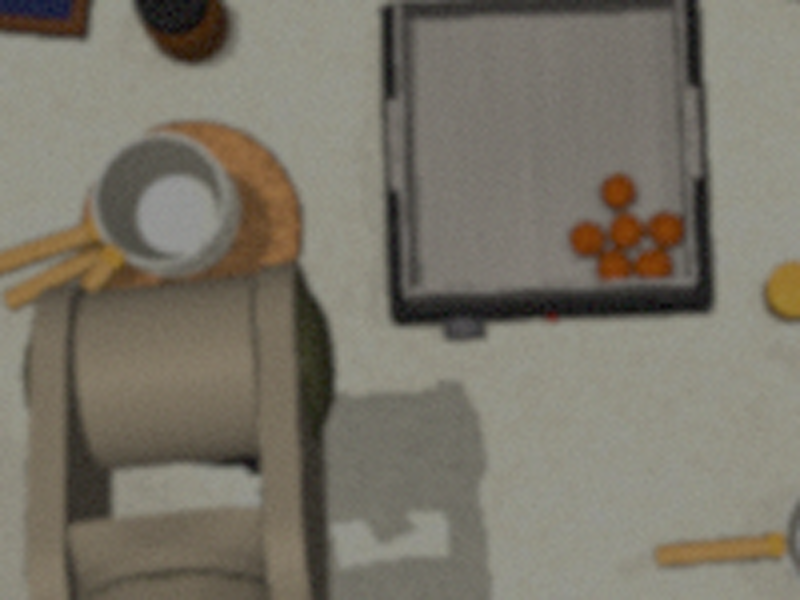

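>>> move_arm([
  [0,0,0.08,-3,-2.7,0.5,0.4],
  [0,0,0.16,-6,-5.4,1.5,0.4],
  [0,0,0.24,-9,-8.1,2.5,0.4],
  [0,0,0.32,-12,-10.8,3.5,0.4],
  [0,0,0.36,-14.7,-13.5,4.5,0.4],
])

```text
time_s: 32.25
eef_pos: [380.4, -34.2, 152.4]
ee_rot: [-0.001, 0.673, 0.739, -0.004]
force: [0.9, -1.3, -0.3]
grip_width: 0.399
```

```bash
python3 -c "
from h import *
plan([360.5,-108,115],95.4)
"
```

```text
now h [380.5 -34.1 163.4] j [-0.39  0.09  2.   -0.01  1.06 -0.48] F [ 0.9 -1.3 -0.3] w 0.399 t 32.2
row [-0.008, 0.004, -0.001] [-7.14, -2.63, 4.89]
```

>>> move_arm([
  [0,0,0,-3.3,-1.2,1.5,0.4],
  [0,0,0,-6.5,-2.3,3,0.4],
  [0,0,0,-7.1,-2.6,4.5,0.4],
  [0,0,0,-7.1,-2.6,4.9,0.4],
])

```text
time_s: 32.58
eef_pos: [359.9, -109.1, 103.0]
ee_rot: [-0.002, 0.675, 0.738, -0.005]
force: [0.5, 0.5, -0.1]
grip_width: 0.401
```

```bash
python3 -c "
from h import *
plan([360.5,-108,60],95.4)
c=capture('wrist');cv2.imwrite('pics/w7.png',c['frame'][:,:,::-1])"
```

```text
now h [ 360. -109.  114.] j [-0.6   0.16  2.07 -0.01  0.91 -0.69] F [ 0.5  0.5 -0.1] w 0.401 t 32.6
row [-0.01, 0.003, -0.005] [0.12, 0.13, 5.4]
```

View pics/w7.png

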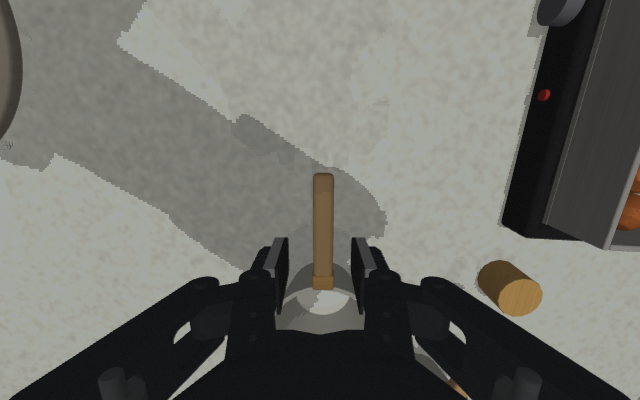

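The handle (323,230) is centred. Gripping.

>>> move_arm([
  [0,0,0,0.2,0.1,2,0.4],
  [0,0,0,0.2,0.1,4,0.4],
  [0,0,0,0.2,0.1,5.3,0.35],
  [0,0,0,0.2,0.1,5.3,0.2],
  [0,0,0,0.2,0.1,5.3,0],
])

```text
time_s: 33.05
eef_pos: [361.0, -105.3, 50.8]
ee_rot: [-0.002, 0.674, 0.739, -0.005]
force: [0.8, -0.2, -0.4]
grip_width: 0.143
```

>>> move_arm([
  [0,0,0,0,0,0,0],
  [0,0,0,0,0,0,0],
  [0,0,0,0,0,0,0],
  [0,0,0,0,0,-1.5,0],
  [0,0,0,0,0,-4,0],
])

```text
time_s: 33.47
eef_pos: [360.4, -104.5, 90.4]
ee_rot: [-0.004, 0.674, 0.739, -0.005]
force: [0.9, -0.2, -1.4]
grip_width: 0.135
```

>>> move_arm([
  [0,0,0,0,0,-4,0],
  [0,0,0,0,0,-8,0],
  [0,0,0,0,0,-12,0],
  [0,0,0,0,0,-15,0],
])

```text
time_s: 33.8
eef_pos: [362.3, -104.1, 244.1]
ee_rot: [-0.002, 0.674, 0.739, -0.005]
force: [1.7, -1.1, -1.9]
grip_width: 0.136
```

```bash
python3 -c "
from h import *
c=cups()
cv2.imwrite('pics/t17.png',cv2.resize(c['frame'][120:270,180:380,::-1],(800,600),interpolation=cv2.INTER_CUBIC))
print(proj(c,[[581,240,6+45.4+66]]))
y=np.radians(110);plan([580+90*np.cos(y),240+90*np.sin(y),220],110)
"
```

```text
(np.float64(398.0), np.float64(207.0)) ax [ 472.4 -295.8] ang -0.231 L 82.0 g [ 493.4 -206.3]
[[220.46160368 170.3805531 ]]
now h [ 364.1 -105.2  259.5] j [-0.59 -0.03  1.85 -0.01  1.32 -0.68] F [ 1.9 -0.2  3.9] w 0.136 t 33.9
row [-0.005, 0.007, -0.256] [41.11, 22.42, 3.55]
```

View pics/t17.png

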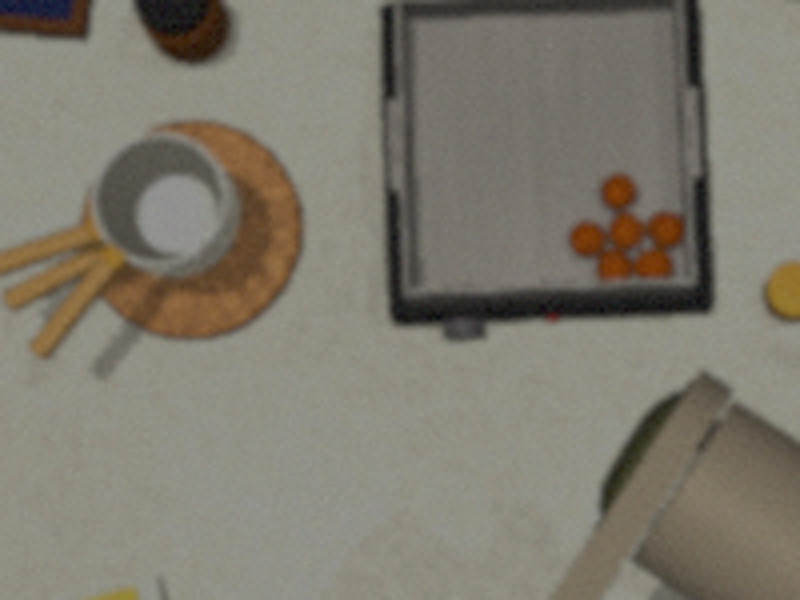

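The stack of three is straight. Carrying cup 4 over to it.

>>> move_arm([
  [0,0,0,3,1.6,0,0],
  [0,0,-0.05,6.8,3.6,0.5,0],
  [0,0,-0.1,10.6,5.6,1,0],
  [0,0,-0.15,14.4,7.6,1.5,0],
  [0,0,-0.2,18,9.6,2,0],
])

```text
time_s: 34.27
eef_pos: [441.3, 80.8, 227.4]
ee_rot: [0.002, 0.595, 0.803, -0.004]
force: [0.2, -0.1, -1.3]
grip_width: 0.142
```

```bash
python3 -c "
from h import *
plan([548.9,328,205],110)
"
```

```text
now h [441.3  80.9 238.4] j [-0.08  0.15  1.72 -0.01  1.28 -0.37] F [ 0.2 -0.1 -1.3] w 0.142 t 34.3
row [-0.004, 0.007, -0.054] [20.54, 17.49, 3.12]
```

>>> move_arm([
  [0,0,0,3,2.6,0,0],
  [0,0,-0.02,6,5.2,0.4,0],
  [0,0,-0.04,9,7.8,0.8,0],
  [0,0,-0.05,12,10.3,1.2,0],
  [0,0,-0.05,15,12.8,1.6,0],
])

```text
time_s: 34.68
eef_pos: [520.3, 263.6, 209.5]
ee_rot: [0.002, 0.575, 0.818, -0.004]
force: [0.7, -0.8, -1.3]
grip_width: 0.137
```

```bash
python3 -c "
from h import *
plan([548.9,328,195],110)
"
```

```text
now h [520.3 263.7 220.5] j [ 0.27  0.46  1.34 -0.01  1.34 -0.07] F [ 0.7 -0.8 -1.3] w 0.137 t 34.7
row [-0.004, 0.007, -0.003] [5.11, 4.88, 2.49]
```

>>> move_arm([
  [0,0,0,2,2,0,0],
  [0,0,0,4,4,0.5,0],
  [0,0.01,0,5.1,4.9,1.7,0],
  [0,0.01,0,5.1,4.9,2.4,0],
  [0,0.01,0,5.1,4.9,2.4,0],
])

```text
time_s: 35.1
eef_pos: [548.1, 327.9, 182.6]
ee_rot: [-0.004, 0.575, 0.818, -0.003]
force: [0.1, -0.8, -2.6]
grip_width: 0.14
```

```bash
python3 -c "
from h import *
plan([548.9,328,136],110)
for n,b,f in (('top',(130,220,180,270),7),('scene',(110,280,330,530),3.5)):
    c=capture(n);cv2.imwrite(f'pics/{n}18.png',cv2.resize(c['frame'][b[0]:b[1],b[2]:b[3],::-1],None,fx=f,fy=f,interpolation=cv2.INTER_CUBIC)[:600])
c=capture('top');p,R,s=tool();print(p,proj(c,[[580.7,240.5,p[2]-50.6+66]])-[180,130])
"
```

```text
now h [548.2 327.9 193.6] j [0.35 0.61 1.18 0.   1.36 0.01] F [ 0.1 -0.8 -2.6] w 0.14 t 35.1
row [-0.009, -0.003, -0.002] [-0.03, 0.13, 5.76]
[549.11054551 327.23467113 185.74329884] [[33.207804   34.24998846]]
```

View pics/top18.png

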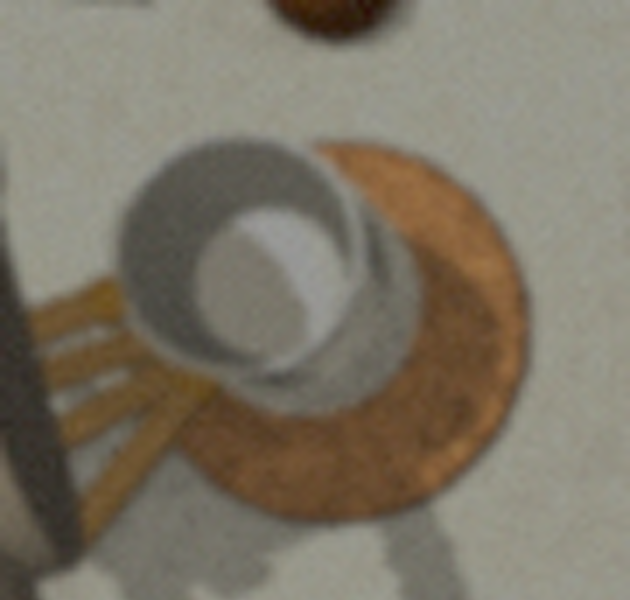

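View pics/scene18.png

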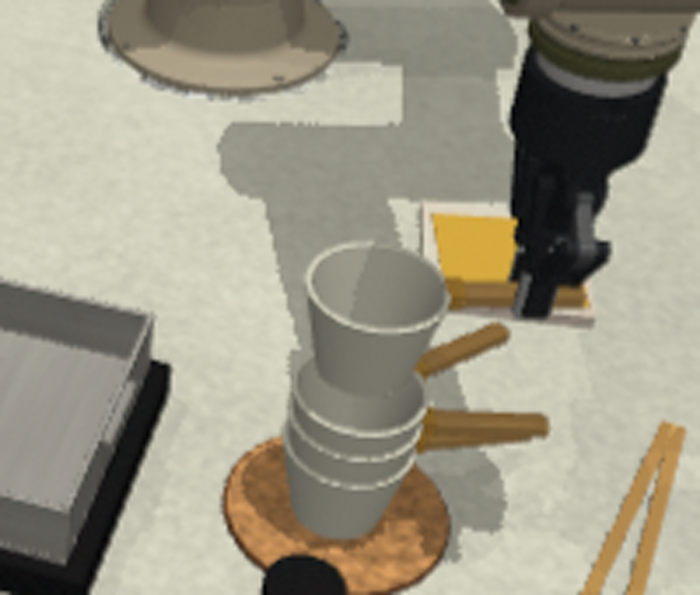

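>>> move_arm([
  [0,0,0,0,0.3,1.5,0],
  [0,0,0,0,0.3,3,0],
  [0,0,0,0,0.3,4.4,0],
  [0,0,0,0,0.3,5.2,0],
  [0,0,0,0,0.3,5.5,0],
])

```text
time_s: 35.67
eef_pos: [551.7, 327.8, 130.6]
ee_rot: [-0.002, 0.575, 0.818, -0.001]
force: [0.6, 1.7, 0.1]
grip_width: 0.136
```

>>> move_arm([
  [0,0,0,0,0,0.3,0],
  [0,0,0,0,0,0.4,0],
])

```text
time_s: 35.83
eef_pos: [552.2, 327.8, 127.5]
ee_rot: [-0.002, 0.576, 0.818, 0.0]
force: [0.8, 0.9, 0.7]
grip_width: 0.14
```

>>> move_arm([
  [0,0,0,0,0,0.3,0],
  [0,0,0,0,0,0.4,0],
])

```text
time_s: 36.0
eef_pos: [552.6, 328.3, 124.4]
ee_rot: [-0.001, 0.575, 0.818, 0.001]
force: [0.5, 4.5, 6.7]
grip_width: 0.137
```

```bash
python3 -c "
from h import *
plan([548.9,328,136],110)
for n,b,f in (('scene',(110,280,330,530),3.5),):
    c=capture(n);cv2.imwrite(f'pics/{n}19.png',cv2.resize(c['frame'][b[0]:b[1],b[2]:b[3],::-1],None,fx=f,fy=f,interpolation=cv2.INTER_CUBIC)[:600])
"
```

```text
now h [552.6 328.2 135.4] j [0.35 0.66 1.25 0.   1.23 0.01] F [0.5 4.5 6.7] w 0.137 t 36.0
row [0.001, -0.003, -0.005] [0.1, -0.36, -0.06]
```

View pics/scene19.png

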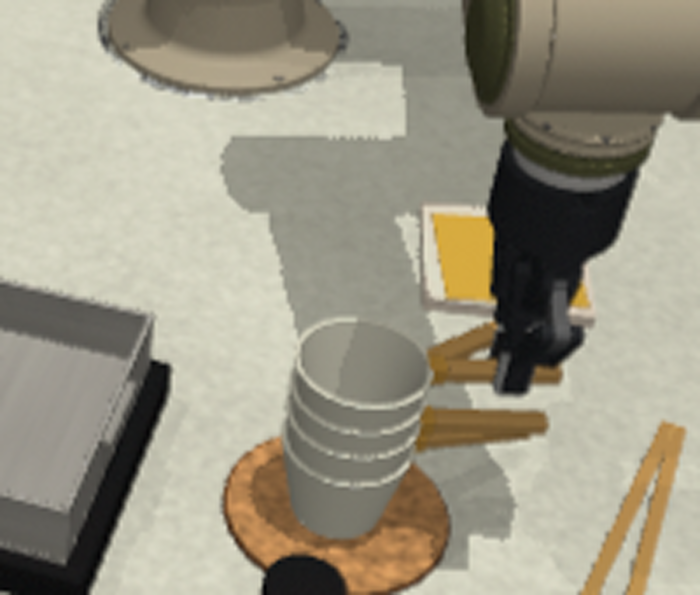

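Cup 4 is seated. Releasing, then the last cup.

>>> move_arm([
  [0,0,0,0,0,0,0.2],
  [0,0,0,0,0,0,0.3],
  [0,0,0,0,0,0,0.4],
  [0,0,0,0,0,-1,0.45],
  [0,0,0,0,0,-5,0.45],
])

```text
time_s: 36.47
eef_pos: [550.2, 327.0, 169.4]
ee_rot: [-0.005, 0.576, 0.818, -0.004]
force: [1.6, 0.1, -0.3]
grip_width: 0.45
```

>>> move_arm([
  [0,0,0,0,0,-4,0.45],
  [0,0,0,0,-3,-5,0.45],
  [0,0,0,-2,-6,-5,0.45],
  [0,0,0,-5,-9,-5,0.45],
  [0,0,0,-8,-12,-5,0.45],
])

```text
time_s: 36.88
eef_pos: [464.1, 211.7, 221.1]
ee_rot: [-0.004, 0.575, 0.818, -0.004]
force: [0.4, -0.8, 0.8]
grip_width: 0.452
```

```bash
python3 -c "
from h import *
c=cups()
plan([493,-208,180],76.7)
"
```

```text
(np.float64(398.0), np.float64(206.0)) ax [ 472.6 -295.3] ang -0.23 L 83.0 g [ 493.5 -205.7]
now h [461.2 206.8 231.3] j [ 0.19  0.29  1.56 -0.    1.31 -0.15] F [ 1.9 -2.6  2.1] w 0.454 t 36.9
row [-0.016, 0.003, 0.575] [-40.14, -10.86, 5.25]
```

>>> move_arm([
  [0,0,0.1,-4,-1,0.5,0.4],
  [0,0,0.2,-8,-2.1,1,0.4],
  [0,0,0.3,-12,-3.2,1.5,0.4],
  [0,0,0.4,-16,-4.3,2,0.4],
  [0,0,0.5,-20,-5.4,2.5,0.4],
])

```text
time_s: 37.35
eef_pos: [476.4, 4.1, 197.3]
ee_rot: [-0.003, 0.762, 0.648, -0.007]
force: [0.7, 0.1, 0.3]
grip_width: 0.398
```

```bash
python3 -c "
from h import *
plan([492.5,-208,150],76.7)
"
```

```text
now h [476.5   4.2 208.3] j [-0.23  0.25  1.68 -0.01  1.23 -0.07] F [0.7 0.1 0.3] w 0.398 t 37.4
row [-0.014, 0.007, 0.07] [-20.64, 5.09, 5.9]
```

>>> move_arm([
  [0,0,0.07,-4,1,1,0.4],
  [0,0,0.07,-8,2,2,0.4],
  [0,0,0.07,-12,3,3,0.4],
  [0,0,0.07,-16,4,4,0.4],
  [-0.01,0,0.07,-19.6,5,6,0.4],
])

```text
time_s: 37.77
eef_pos: [493.4, -195.9, 141.8]
ee_rot: [0.003, 0.784, 0.62, -0.004]
force: [1.3, 0.1, 1.6]
grip_width: 0.401
```

```bash
python3 -c "
from h import *
plan([493,-207,115],76.7)
"
```

```text
now h [ 493.4 -195.8  152.8] j [-0.59  0.41  1.6  -0.01  1.12 -0.36] F [1.3 0.1 1.6] w 0.401 t 37.8
row [-0.0, 0.009, -0.0] [-1.05, 0.22, 3.79]
```

>>> move_arm([
  [0,0,0,-1,0.2,1.5,0.4],
  [0,0.01,0,-1,0.2,3,0.4],
  [0,0.01,0,-1,0.2,3.8,0.4],
])

```text
time_s: 38.02
eef_pos: [492.3, -207.3, 102.8]
ee_rot: [-0.001, 0.785, 0.62, 0.0]
force: [0.7, -0.5, 0.7]
grip_width: 0.404
```

```bash
python3 -c "
from h import *
plan([493,-207,59],76.7)
c=capture('wrist');cv2.imwrite('pics/w8.png',c['frame'][:,:,::-1])"
```

```text
now h [ 492.3 -207.4  113.8] j [-0.62  0.47  1.63  0.    1.04 -0.38] F [ 0.7 -0.5  0.7] w 0.404 t 38.0
row [-0.002, -0.002, -0.002] [0.04, 0.07, 5.48]
```

View pics/w8.png

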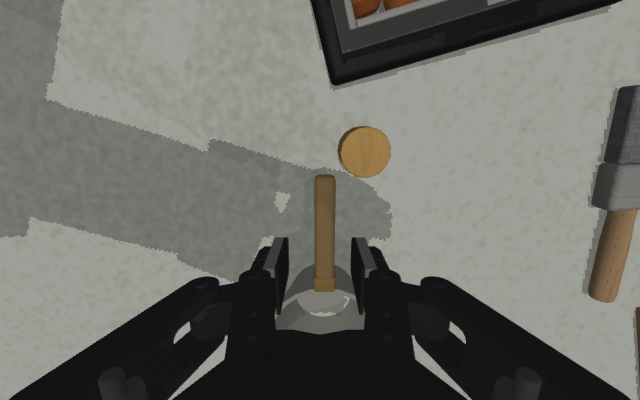

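The handle (325,232) is centred and the weight (365,152) is clear of the fingers. Gripping.

>>> move_arm([
  [0,0,0,0.1,0.1,2,0.4],
  [0,0,0,0.1,0.1,4,0.4],
  [0,0,0,0.1,0.1,5.3,0.35],
  [0,0,0,0.1,0.1,5.4,0.2],
  [0,0,0,0.1,0.1,5.4,0],
])

```text
time_s: 38.48
eef_pos: [493.3, -205.0, 48.5]
ee_rot: [-0.002, 0.784, 0.62, -0.0]
force: [0.6, -0.9, -1.9]
grip_width: 0.139
```

>>> move_arm([
  [0,0,0,0,0,0,0],
  [0,0,0,0,0,0,0],
  [0,0,0,0,0,0,0],
  [0,0,0,0,0,-1.5,0],
  [0,0,0,0,0,-4,0],
])

```text
time_s: 38.9
eef_pos: [492.3, -204.3, 87.5]
ee_rot: [-0.004, 0.784, 0.62, -0.001]
force: [-0.6, -0.3, -2.6]
grip_width: 0.142
```

>>> move_arm([
  [0,0,0,0,0,-4,0],
  [0,0,0,0,0,-8,0],
  [0,0,0,0,0,-12,0],
  [0,0,0,0,0,-16,0],
  [0,0,0,0,0,-18,0],
])

```text
time_s: 39.32
eef_pos: [494.1, -205.6, 273.2]
ee_rot: [-0.001, 0.784, 0.62, 0.0]
force: [-0.3, 0.1, -1.3]
grip_width: 0.145
```

```bash
python3 -c "
from h import *
c=capture('top')
cv2.imwrite('pics/t20.png',cv2.resize(c['frame'][120:270,180:380,::-1],(800,600),interpolation=cv2.INTER_CUBIC))
print((proj(c,[[580.7,240.5,6+68+66]])-[180,120])*4)
y=np.radians(130);g=[580.7+90*np.cos(y),240.5+90*np.sin(y),235];print(g);plan(g,130)
"
```

```text
[[153.78988128 195.56152539]]
[np.float64(522.8491151282115), np.float64(309.443999880708), 235]
now h [ 494.8 -206.2  286.3] j [-0.61  0.31  1.39  0.    1.44 -0.38] F [ 0.2 -0.   1.6] w 0.139 t 39.4
row [0.002, 0.002, -0.931] [50.82, -9.17, 5.08]
```

View pics/t20.png

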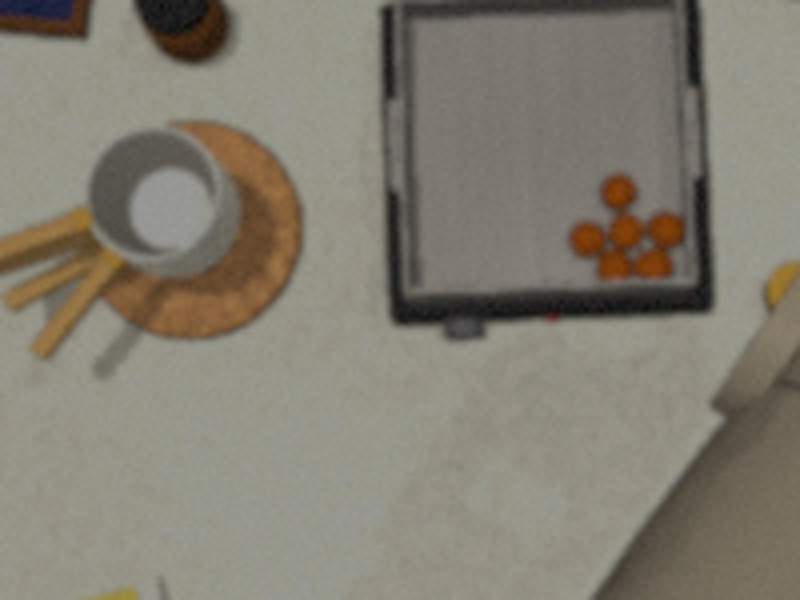

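The stack of four is straight, with its rim centre at (156,197) against (154,196) expected. Carrying the last cup.

```bash
python3 -c "
from h import *
plan([520.5,311.2,235],130)
"
```

```text
now h [ 494.8 -206.2  286.3] j [-0.61  0.31  1.39  0.    1.44 -0.38] F [ 0.2 -0.   1.6] w 0.139 t 39.4
row [0.002, 0.002, -0.931] [50.94, -9.44, 5.08]
```

>>> move_arm([
  [0,0,-0.05,3,-0.5,0.5,0],
  [0,0,-0.15,7,-1.3,1,0],
  [0,0,-0.25,11,-2.1,1.5,0],
  [0,0,-0.35,15,-2.8,2,0],
  [0,0,-0.45,19,-3.5,2.5,0],
])

```text
time_s: 39.78
eef_pos: [504.0, -11.3, 249.9]
ee_rot: [0.001, 0.625, 0.781, 0.0]
force: [0.7, 0.1, -2.3]
grip_width: 0.14
```

```bash
python3 -c "
from h import *
plan([520.5,311.2,235],130)
"
```

```text
now h [504.  -11.3 260.9] j [-0.26  0.25  1.53 -0.    1.36 -0.48] F [ 0.7  0.1 -2.3] w 0.14 t 39.8
row [0.002, 0.002, -0.476] [31.11, 8.7, 2.56]
```

>>> move_arm([
  [0,0,-0.08,3.9,1.1,0.3,0],
  [0,0,-0.16,7.8,2.2,0.6,0],
  [0,0,-0.24,11.7,3.3,0.9,0],
  [0,0,-0.32,15.6,4.4,1.2,0],
  [0,0,-0.4,19.5,5.5,1.5,0],
])

```text
time_s: 40.2
eef_pos: [514.2, 193.1, 234.5]
ee_rot: [0.001, 0.455, 0.89, 0.0]
force: [0.9, -0.4, -1.3]
grip_width: 0.14
```

```bash
python3 -c "
from h import *
plan([520.5,311.2,216],130)
"
```

```text
now h [514.2 193.1 245.5] j [ 0.15  0.36  1.42 -0.    1.36 -0.48] F [ 0.9 -0.4 -1.3] w 0.14 t 40.2
row [0.001, 0.002, -0.072] [9.21, 7.43, 2.94]
```

>>> move_arm([
  [0,0,-0.04,3,2.4,0.3,0],
  [0,0,-0.07,6,4.8,0.8,0],
  [0,0,-0.07,8.5,6.8,1.5,0],
  [0,0,-0.07,9.2,7.4,2.4,0],
  [0,0,-0.07,9.2,7.4,2.9,0],
])

```text
time_s: 40.62
eef_pos: [519.4, 313.0, 203.6]
ee_rot: [0.001, 0.422, 0.906, -0.0]
force: [0.7, -0.7, -2.4]
grip_width: 0.142
```

```bash
python3 -c "
from h import *
plan([520.5,311.2,156],130)
for n,b,f in (('top',(130,220,180,270),7),('scene',(90,280,330,530),3)):
    c=capture(n);cv2.imwrite(f'pics/{n}21.png',cv2.resize(c['frame'][b[0]:b[1],b[2]:b[3],::-1],None,fx=f,fy=f,interpolation=cv2.INTER_CUBIC)[:600])
p,R,s=tool();c=capture('top');print(p,(proj(c,[[580.2,240,p[2]-48.3+66]])-[180,130])*7)
"
```

```text
now h [519.3 313.  214.6] j [ 0.35  0.51  1.28 -0.    1.35 -0.35] F [ 0.7 -0.7 -2.4] w 0.142 t 40.6
row [-0.0, 0.001, 0.001] [-0.2, -0.02, 5.86]
[519.82777689 310.23892816 204.06432078] [[220.71995588 229.52499601]]
```

View pics/top21.png

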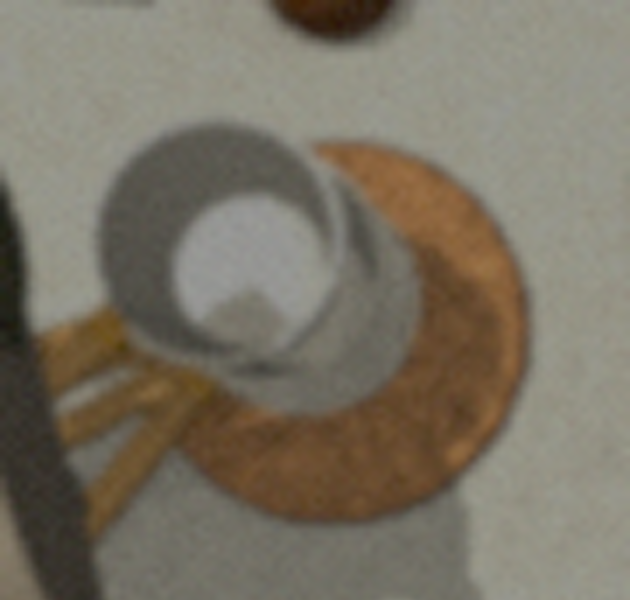

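View pics/scene21.png

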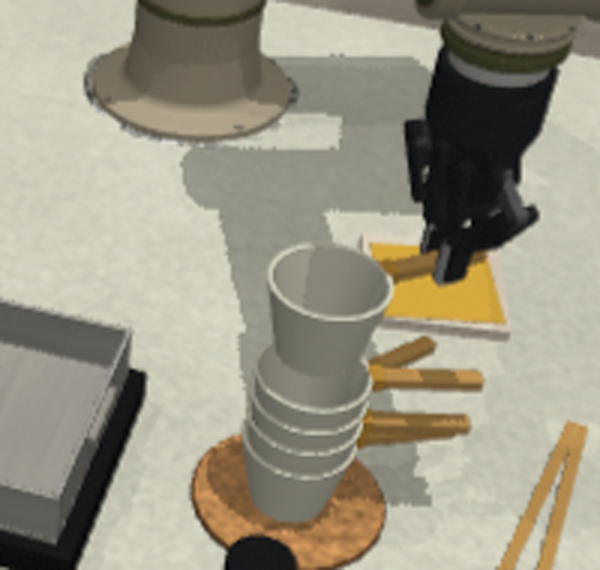

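>>> move_arm([
  [0,0,0,-0.2,0.2,1.5,0],
  [0,0,0,-0.2,0.2,3,0],
  [0,0,0,-0.2,0.2,4.3,0],
  [0,0,0,-0.2,0.2,5.1,0],
  [0,0,0,-0.2,0.2,5.5,0],
])

```text
time_s: 41.18
eef_pos: [523.5, 308.5, 150.0]
ee_rot: [0.001, 0.425, 0.905, -0.0]
force: [0.9, 2.1, -0.6]
grip_width: 0.142
```

>>> move_arm([
  [0,0,0,0,0,0.3,0],
  [0,0,0,0,0,0.3,0],
])

```text
time_s: 41.35
eef_pos: [524.2, 308.5, 148.1]
ee_rot: [0.002, 0.425, 0.905, 0.001]
force: [0.1, 2.1, 1.8]
grip_width: 0.141
```

>>> move_arm([
  [0,0,0,0,0,0.3,0],
  [0,0,0,0,0,0.4,0],
])

```text
time_s: 41.52
eef_pos: [524.8, 309.4, 146.2]
ee_rot: [0.003, 0.425, 0.905, 0.002]
force: [-3.3, 6.7, 12.0]
grip_width: 0.139
```

```bash
python3 -c "
from h import *
plan([520.5,311.2,156],130)
for n,b,f in (('scene',(90,280,330,530),3),):
    c=capture(n);cv2.imwrite(f'pics/{n}22.png',cv2.resize(c['frame'][b[0]:b[1],b[2]:b[3],::-1],None,fx=f,fy=f,interpolation=cv2.INTER_CUBIC)[:600])
"
```

```text
now h [524.7 309.4 157.2] j [ 0.34  0.56  1.35 -0.    1.22 -0.35] F [-3.3  6.7 12. ] w 0.139 t 41.5
row [0.007, 0.003, -0.005] [0.41, -0.22, 0.12]
```

View pics/scene22.png

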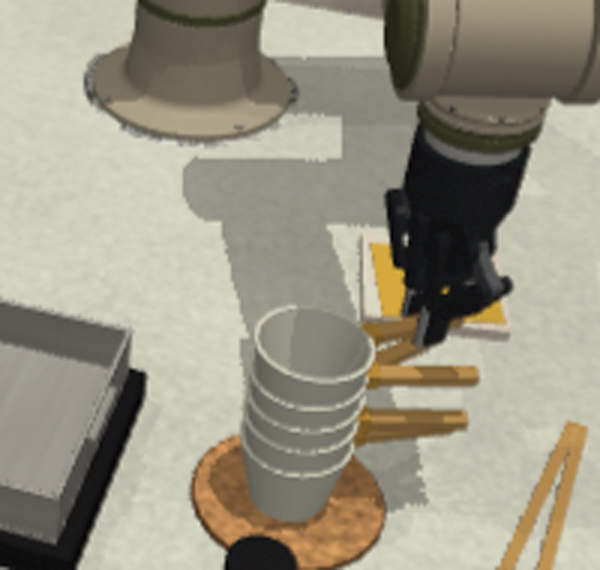

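>>> move_arm([
  [0,0,0,0.2,0,0.1,0],
  [0,0,0,0.2,0,0.1,0.2],
  [0,0,0,0.2,0,0.1,0.3],
  [0,0,0,0.2,0,0,0.4],
  [0,0,0,0.2,0,-1,0.45],
])

```text
time_s: 41.98
eef_pos: [522.6, 310.4, 154.8]
ee_rot: [0.002, 0.425, 0.905, 0.001]
force: [0.4, 0.3, -0.4]
grip_width: 0.447
```

>>> move_arm([
  [0,0,0,0,0,-3,0.45],
  [0,0,0,0,0,-6,0.45],
  [0,0,0,0,-4,-7,0.45],
  [0,0,0,0,-8,-7,0.45],
  [0,0,0,0,-12,-7,0.45],
])

```text
time_s: 42.4
eef_pos: [429.1, 232.8, 225.3]
ee_rot: [0.002, 0.425, 0.905, 0.001]
force: [0.3, -0.5, -0.0]
grip_width: 0.448
```

>>> move_arm([
  [0,0,0,-4,-2,0,0.45],
  [0,0,0,-8,-4,0,0.45],
  [0,0,0,-10,-6,0,0.45],
  [0,0,0,-10,-6,0,0.45],
  [0,0,0,-10,-6,0,0.45],
])

```text
time_s: 42.82
eef_pos: [447.1, 116.2, 226.1]
ee_rot: [0.003, 0.426, 0.905, 0.002]
force: [0.0, 0.7, -0.2]
grip_width: 0.451
```

```bash
python3 -c "
from h import *
for n,b,f in (('top',(100,230,170,470),2.6),('scene',(90,310,170,550),2)):
    c=capture(n);cv2.imwrite(f'pics/{n}23.png',cv2.resize(c['frame'][b[0]:b[1],b[2]:b[3],::-1],None,fx=f,fy=f,interpolation=cv2.INTER_CUBIC))
c=capture('top')
for k in range(5): print(((proj(c,[[580.5,240.5,72+22.7*k]])-[170,100])*2.6).round(0))
print(ctrl.sense()['time_s'],ctrl.sense()['force'])
"
```

```text
[[140. 191.]]
[[135. 188.]]
[[131. 183.]]
[[126. 179.]]
[[121. 175.]]
42.9667 [-0.42555686  0.76970937  0.47689874]
```

View pics/top23.png

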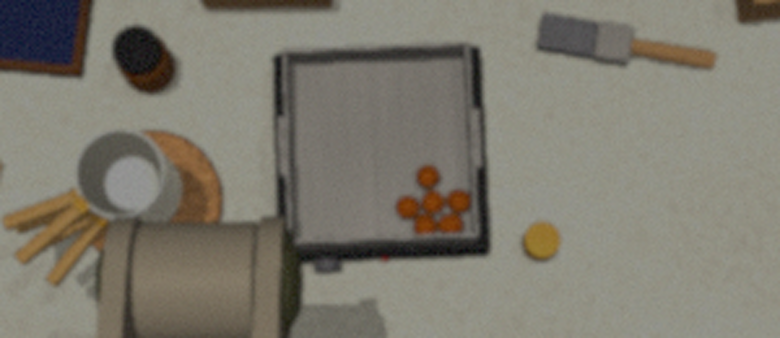

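View pics/scene23.png

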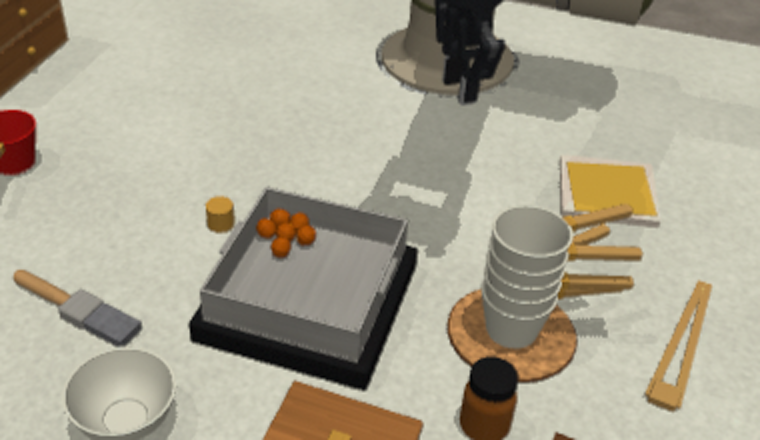

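```bash
python3 -c "
from h import *
c=capture('scene');cv2.imwrite('pics/s24.png',cv2.resize(c['frame'][180:290,380:500,::-1],(655,600),interpolation=cv2.INTER_CUBIC))
for k in range(5): print(((proj(c,[[580.5,240.5,72+22.7*k]])-[380,180])*5.455).round(0))
"
```

```text
[[269. 294.]]
[[277. 255.]]
[[285. 215.]]
[[294. 175.]]
[[303. 133.]]
```

View pics/s24.png

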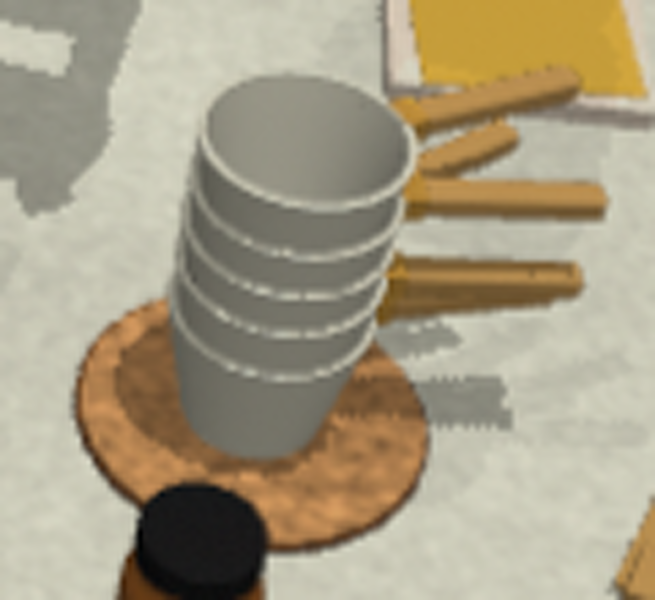

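```bash
python3 -c "
from h import *
c=capture('scene');f=cv2.resize(c['frame'][180:290,380:500],None,fx=8,fy=8,interpolation=cv2.INTER_CUBIC)
g=cv2.cvtColor(f,cv2.COLOR_RGB2GRAY).astype(float)
from scipy.signal import find_peaks
for x in (400,430,460):
    p=g[:,x-2:x+3].mean(1); pk=find_peaks(p,prominence=8)[0]; pk=[k for k in pk if 260<k<600]
    ys=np.array(pk)/8+180; col=x/8+380
    # z for rim front edge at this column
    a=np.linspace(0,2*np.pi,721); zs=np.arange(60,190,.5); Y=[]
    for z in zs:
        q=proj(c,np.c_[580.5+44*np.cos(a),240.5+44*np.sin(a),np.full(721,z)])
        i=np.abs(q[:,0]-col)<1; Y.append(q[i,1].max())
    zz=np.interp(-ys,-np.array(Y),zs); print(ys.round(1),zz.round(1),(-np.diff(zz)).round(1))
"
```

```text
[216.2 226.2 233.6 241.2 249.2] [164.9 137.  115.4  92.3  67.1] [27.9 21.5 23.1 25.3]
[217.2 226.9 234.4 241.4 249.2] [164.3 136.7 114.3  92.5  67.1] [27.6 22.4 21.8 25.4]
[217.8 227.4 234.4 241.4 248.4] [163.8 135.6 114.3  92.1  68.9] [28.2 21.3 22.2 23.2]
```

The top gap reads 28 mm against a 19 to 27 mm range, so the last cup may not be fully seated. I will regrasp it and reseat it.

```bash
python3 -c "
from h import *
plan([522.6,310.4,230],130)
c=capture('wrist');cv2.imwrite('pics/w25.png',c['frame'][:,:,::-1])"
```

```text
now h [446.7 118.5 236.5] j [ 0.    0.18  1.69  0.    1.27 -0.69] F [ 0.4 -0.  -1.1] w 0.45 t 43.1
row [0.005, 0.003, -0.003] [9.88, 18.11, 0.7]
```

View pics/w25.png

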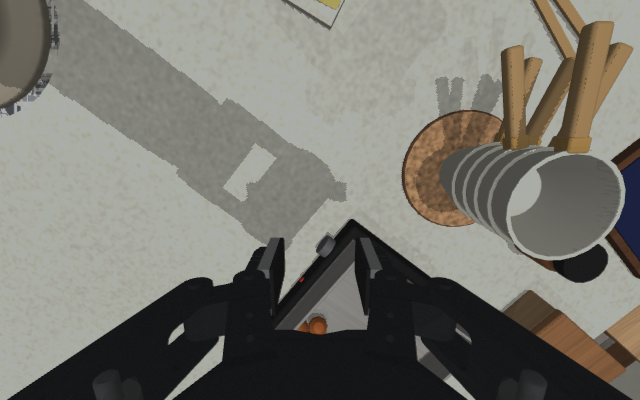

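>>> move_arm([
  [0,0,0,2,3.6,0,0.4],
  [0,0,0,4,7.2,0,0.4],
  [0,0,0,6,10.8,0,0.4],
  [0,0,0,8,14.5,0,0.4],
  [0,0,0,9.9,18.1,0.5,0.4],
])

```text
time_s: 43.53
eef_pos: [522.5, 313.5, 221.6]
ee_rot: [0.003, 0.423, 0.906, 0.002]
force: [0.9, -0.7, 0.4]
grip_width: 0.4
```

```bash
python3 -c "
from h import *
plan([522.6,310.4,158],130)
c=capture('wrist');cv2.imwrite('pics/w26.png',c['frame'][:,:,::-1])"
```

```text
now h [522.4 313.5 232.6] j [ 0.35  0.5   1.24 -0.    1.39 -0.35] F [ 0.9 -0.7  0.4] w 0.4 t 43.5
row [0.006, 0.003, -0.002] [-0.22, -0.24, 7.46]
```

View pics/w26.png

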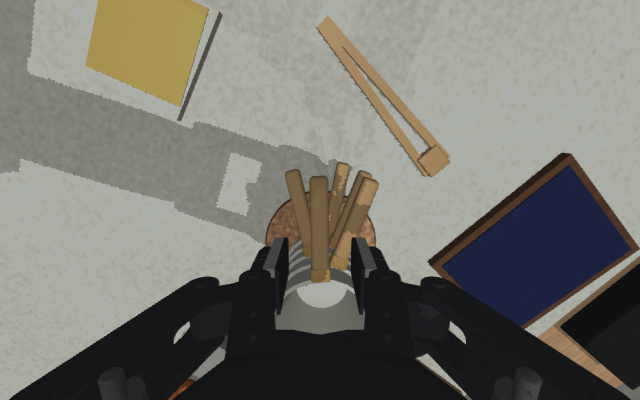

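>>> move_arm([
  [0,0,0,-0.2,-0.1,3,0.4],
  [0,0,0,-0.2,-0.1,6,0.4],
  [0,0,0,-0.2,-0.1,7.3,0.35],
  [0,0,0,-0.2,-0.1,7.4,0.2],
  [0,0,0,-0.2,-0.1,7.4,0],
])

```text
time_s: 44.0
eef_pos: [523.5, 316.9, 143.8]
ee_rot: [0.001, 0.422, 0.907, 0.001]
force: [-1.4, -0.6, -3.7]
grip_width: 0.146
```

>>> move_arm([
  [0,0,0,0,0,0,0],
  [0,0,0,0,0,0,0],
  [0,0,0,0,0,0,0],
])

```text
time_s: 44.25
eef_pos: [523.6, 317.1, 144.7]
ee_rot: [0.001, 0.422, 0.907, 0.002]
force: [-0.8, -0.6, -1.6]
grip_width: 0.147
```

```bash
python3 -c "
from h import *
plan([522.6,310.4,158],130)
c=capture('scene');cv2.imwrite('pics/s27.png',cv2.resize(c['frame'][180:290,380:500,::-1],(655,600),interpolation=cv2.INTER_CUBIC))
"
```

```text
now h [523.6 317.  155.7] j [ 0.35  0.57  1.34  0.    1.23 -0.35] F [-0.8 -0.6 -1.6] w 0.147 t 44.2
row [0.004, 0.0, 0.002] [-0.44, -0.51, -0.23]
```

View pics/s27.png

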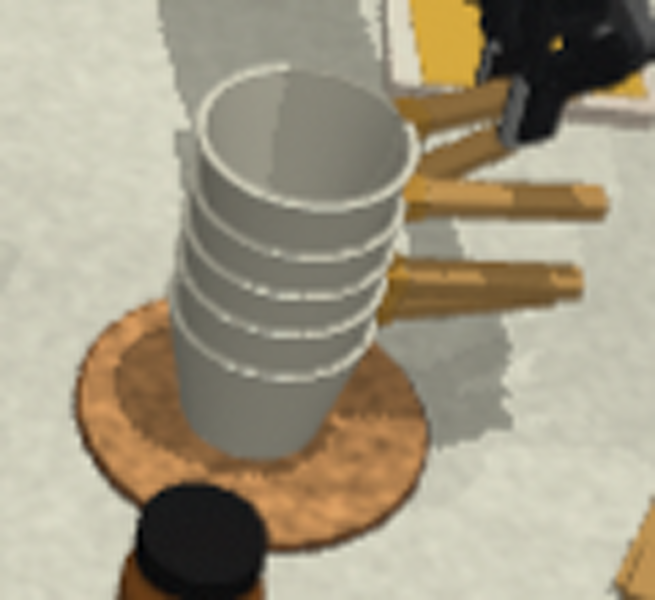

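>>> move_arm([
  [0,0,0,0,0,-1,0],
  [0,0,0,0,0,-2,0],
  [0,0,0,0,0,-3,0],
  [0,0,0,0,0,-3,0],
])

```text
time_s: 44.63
eef_pos: [524.7, 317.4, 178.1]
ee_rot: [0.003, 0.422, 0.907, 0.004]
force: [-0.8, -0.1, -1.5]
grip_width: 0.146
```

```bash
python3 -c "
from h import *
plan([522.6,310.4,158],130)
c=capture('scene');cv2.imwrite('pics/s28.png',cv2.resize(c['frame'][170:290,380:500,::-1],(600,600),interpolation=cv2.INTER_CUBIC))
c=capture('top');cv2.imwrite('pics/t28.png',cv2.resize(c['frame'][130:220,180:270,::-1],(600,600),interpolation=cv2.INTER_CUBIC))
"
```

```text
now h [524.6 317.4 189.1] j [ 0.35  0.54  1.3   0.    1.29 -0.35] F [-0.8 -0.1 -1.5] w 0.146 t 44.6
row [0.009, 0.002, 0.002] [-0.4, -0.64, 3.1]
```

View pics/s28.png

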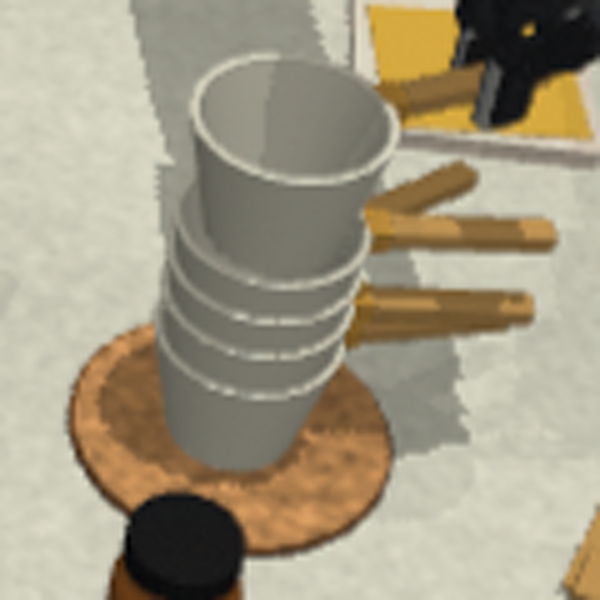

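View pics/t28.png

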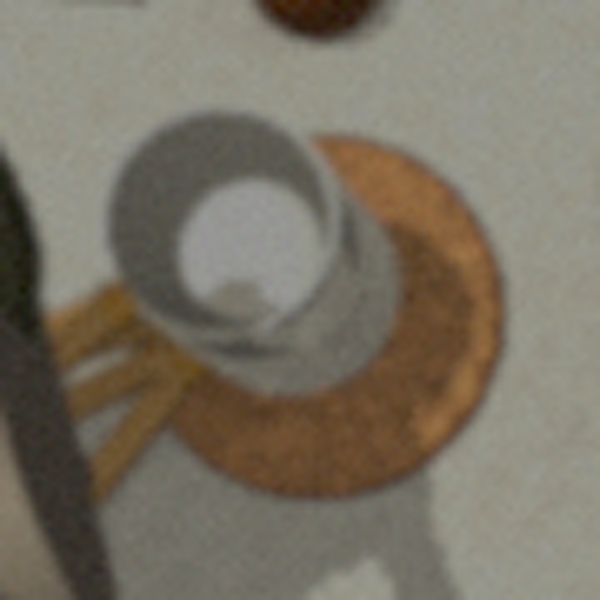

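```bash
python3 -c "
from h import *
c=capture('top');print(proj(c,[[580.3,240.3,198]]),ray(c,(212.85,163.6),198)); plan([524,316,189],130)"
```

```text
[[213.5693665  164.66358283]] [[582.89789723 242.08136796 198.        ]]
now h [523.5 316.9 185.7] j [ 0.35  0.55  1.3   0.    1.29 -0.35] F [-0.4  0.8 -1.9] w 0.146 t 44.8
row [0.004, 0.0, 0.002] [-0.11, -0.02, -0.33]
```

>>> move_arm([
  [0,0,0,0,-0.1,1,0],
  [0,0,0,0,-0.2,1.8,0],
  [0,0,0,0,-0.2,2.4,0],
  [0,0,0,0,-0.2,2.8,0],
])

```text
time_s: 45.12
eef_pos: [521.8, 315.7, 145.1]
ee_rot: [0.0, 0.422, 0.907, 0.001]
force: [1.5, 1.3, -0.7]
grip_width: 0.144
```

>>> move_arm([
  [0,0,0,0,0,0.3,0],
  [0,0,0,0,0,0.4,0],
])

```text
time_s: 45.28
eef_pos: [521.9, 316.1, 141.0]
ee_rot: [0.001, 0.421, 0.907, 0.002]
force: [-0.9, 3.4, 4.1]
grip_width: 0.141
```

>>> move_arm([
  [0,0,0,0,0,0.3,0],
  [0,0,0,0,0,0.4,0],
])

```text
time_s: 45.45
eef_pos: [522.0, 317.3, 138.7]
ee_rot: [0.001, 0.421, 0.907, 0.003]
force: [-5.5, 6.8, 14.1]
grip_width: 0.151
```

It went about 6 mm deeper this time. Releasing straight.

>>> move_arm([
  [0,0,0,0,0,0,0.2],
  [0,0,0,0,0,0,0.3],
  [0,0,0,0,0,0,0.4],
  [0,0,0,0,0,0,0.45],
  [0,0,0,0,0,-2,0.45],
])

```text
time_s: 45.87
eef_pos: [520.4, 316.4, 155.2]
ee_rot: [-0.002, 0.421, 0.907, 0.001]
force: [-0.3, -1.1, 0.6]
grip_width: 0.451
```

>>> move_arm([
  [0,0,0,0,0,-3,0.45],
  [0,0,0,0,0,-6,0.45],
  [0,0,0,0,-4,-8,0.45],
  [0,0,0,0,-8,-8,0.45],
  [0,0,0,-2,-12,-8,0.45],
])

```text
time_s: 46.28
eef_pos: [441.3, 227.5, 235.8]
ee_rot: [-0.001, 0.42, 0.907, 0.001]
force: [0.3, -1.2, 0.2]
grip_width: 0.451
```

>>> move_arm([
  [0,0,0,-4,-3,0,0.45],
  [0,0,0,-8,-6,0,0.45],
  [0,0,0,-12,-9,0,0.45],
  [0,0,0,-14,-10,0,0.45],
  [0,0,0,-14,-10,0,0.45],
])

```text
time_s: 46.7
eef_pos: [456.1, 50.8, 235.3]
ee_rot: [-0.001, 0.423, 0.906, 0.001]
force: [-0.1, 1.4, -0.3]
grip_width: 0.452
```

```bash
python3 -c "
from h import *
c=capture('scene');cv2.imwrite('pics/s29.png',cv2.resize(c['frame'][180:290,380:500,::-1],(655,600),interpolation=cv2.INTER_CUBIC))
f=cv2.resize(c['frame'][180:290,380:500],None,fx=8,fy=8,interpolation=cv2.INTER_CUBIC)
g=cv2.cvtColor(f,cv2.COLOR_RGB2GRAY).astype(float)
from scipy.signal import find_peaks
for x in (400,430,460):
    p=g[:,x-2:x+3].mean(1); pk=find_peaks(p,prominence=8)[0]; pk=[k for k in pk if 260<k<600]
    ys=np.array(pk)/8+180; col=x/8+380
    a=np.linspace(0,2*np.pi,721); zs=np.arange(60,190,.5); Y=[]
    for z in zs:
        q=proj(c,np.c_[580.5+44*np.cos(a),240.5+44*np.sin(a),np.full(721,z)])
        i=np.abs(q[:,0]-col)<1; Y.append(q[i,1].max())
    zz=np.interp(-ys,-np.array(Y),zs); print(zz.round(1),(-np.diff(zz)).round(1))
c=capture('top');cv2.imwrite('pics/t29.png',cv2.resize(c['frame'][100:230,170:470,::-1],None,fx=2.6,fy=2.6,interpolation=cv2.INTER_CUBIC))
"
```

```text
[164.9 137.  114.3  92.3  67.1] [27.9 22.7 22.  25.3]
[164.3 135.6 114.3  92.5  67.1] [28.7 21.3 21.8 25.4]
[162.4 135.6 114.7  92.1  68.1] [26.8 20.9 22.6 24. ]
```

View pics/s29.png

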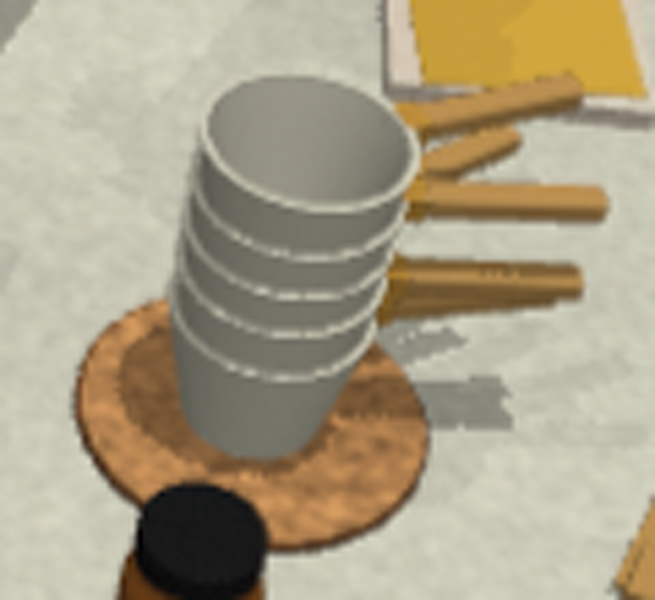

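View pics/t29.png

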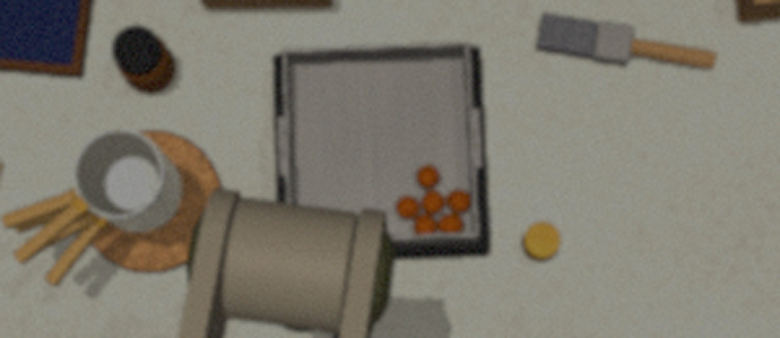

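The reading repeats at 28 mm, so the cup was already seated. The nest height seems to depend on relative yaw: the cups about 30° apart sit at 21 to 22 mm. I will reseat the top cup turned about 11° further, which puts it about 30° from the cup below.

```bash
python3 -c "
from h import *
plan([521.5,314,230],130)"
```

```text
now h [455.7  54.5 246.2] j [-0.14  0.16  1.68  0.    1.3  -0.84] F [-0.   0.3 -0.1] w 0.453 t 46.8
row [0.001, -0.003, 0.002] [15.61, 21.74, 1.69]
```

>>> move_arm([
  [0,0,0,2.3,3.2,0,0.4],
  [0,0,0,4.6,6.4,0,0.4],
  [0,0,0,7,9.7,0,0.4],
  [0,0,0,9.3,13,0,0.4],
  [0,0,0,11.5,16,0,0.4],
])

```text
time_s: 47.22
eef_pos: [503.3, 249.4, 235.6]
ee_rot: [-0.001, 0.421, 0.907, 0.001]
force: [0.6, -1.1, 0.2]
grip_width: 0.397
```

```bash
python3 -c "
from h import *
plan([521.5,314,215],130)"
```

```text
now h [503.4 249.4 246.6] j [ 0.25  0.39  1.38  0.    1.37 -0.45] F [ 0.6 -1.1  0.2] w 0.397 t 47.2
row [0.001, -0.003, 0.004] [3.75, 5.55, 3.18]
```

>>> move_arm([
  [0,0,0,1.8,2.7,0.5,0.4],
  [0,0,0,3.7,5.5,1.5,0.4],
  [0,0,0,3.7,5.5,3,0.4],
  [0,0,0,3.7,5.5,3.2,0.4],
])

```text
time_s: 47.55
eef_pos: [519.3, 315.9, 200.5]
ee_rot: [-0.003, 0.419, 0.908, -0.001]
force: [-0.7, -0.2, -0.8]
grip_width: 0.402
```

```bash
python3 -c "
from h import *
plan([521.5,314,158],130)
c=capture('wrist');cv2.imwrite('pics/w30.png',c['frame'][:,:,::-1])"
```

```text
now h [519.4 315.9 211.5] j [ 0.35  0.52  1.27  0.    1.35 -0.35] F [-0.7 -0.2 -0.8] w 0.402 t 47.5
row [-0.004, -0.005, 0.008] [-0.31, 0.06, 5.35]
```

View pics/w30.png

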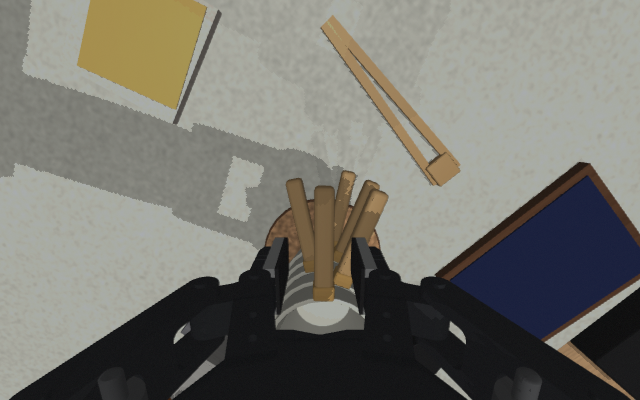

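>>> move_arm([
  [0,0,0,-0.3,0.1,2,0.4],
  [0,0,0,-0.3,0.1,4,0.4],
  [0,0,0,-0.3,0.1,5.3,0.35],
  [0,0,0,-0.3,0.1,5.3,0.2],
  [0,0,0,-0.3,0.1,5.3,0],
])

```text
time_s: 48.02
eef_pos: [522.2, 313.1, 149.5]
ee_rot: [-0.003, 0.42, 0.908, -0.0]
force: [1.6, -0.4, -2.8]
grip_width: 0.136
```

>>> move_arm([
  [0,0,0,0,0,0,0],
  [0,0,0,0,0,0,0],
  [0,0,0,0,0,0,0],
])

```text
time_s: 48.27
eef_pos: [522.4, 313.1, 150.6]
ee_rot: [-0.002, 0.42, 0.908, 0.001]
force: [-0.4, 0.1, -0.9]
grip_width: 0.133
```

>>> move_arm([
  [0,0,0,0,0,-1,0],
  [0,0,0,0,0,-2,0],
  [0,0,0,0,0,-3,0],
  [0,0,0,0,0,-3,0],
])

```text
time_s: 48.6
eef_pos: [523.5, 313.5, 183.9]
ee_rot: [-0.0, 0.42, 0.908, 0.002]
force: [0.4, -0.0, -1.1]
grip_width: 0.138
```

```bash
python3 -c "
from h import *
p,R,s=tool();v=p[:2]-[580.5,240.5];print(p,v,np.hypot(*v))
a=np.radians(11);w=np.array([[np.cos(a),-np.sin(a)],[np.sin(a),np.cos(a)]])@v+[580.5,240.5]
plan([*w,p[2]+11],141)"
```

```text
[523.51055905 313.46260913 183.91241087] [-56.98944095  72.96260913] 92.58152467141782
now h [523.5 313.4 194.9] j [ 0.35  0.54  1.29  0.    1.31 -0.36] F [ 0.4 -0.  -1.1] w 0.138 t 48.6
row [0.004, -0.002, -0.186] [-0.1, -1.77, -0.01]
```

>>> move_arm([
  [0,0,-0.06,0,-0.6,0,0],
  [0,0,-0.12,0,-1.2,0,0],
  [0,0,-0.19,-0.1,-1.8,0,0],
  [0,0,-0.19,-0.1,-1.8,0.5,0],
  [0,0,-0.19,-0.1,-1.8,1,0],
])

```text
time_s: 49.02
eef_pos: [510.5, 301.1, 173.8]
ee_rot: [0.0, 0.333, 0.943, 0.002]
force: [-0.1, 0.3, -2.0]
grip_width: 0.138
```

```bash
python3 -c "
from h import *
plan([509.5,303,160],141)
c=capture('top');cv2.imwrite('pics/t31.png',cv2.resize(c['frame'][130:220,180:270,::-1],(600,600),interpolation=cv2.INTER_CUBIC))
c=capture('scene');cv2.imwrite('pics/s31.png',cv2.resize(c['frame'][170:290,380:500,::-1],(600,600),interpolation=cv2.INTER_CUBIC))"
```

```text
now h [510.5 301.  184.8] j [ 0.33  0.51  1.37  0.    1.26 -0.56] F [-0.1  0.3 -2. ] w 0.138 t 49.0
row [0.005, -0.002, 0.002] [0.2, 0.07, 2.48]
```

View pics/s31.png

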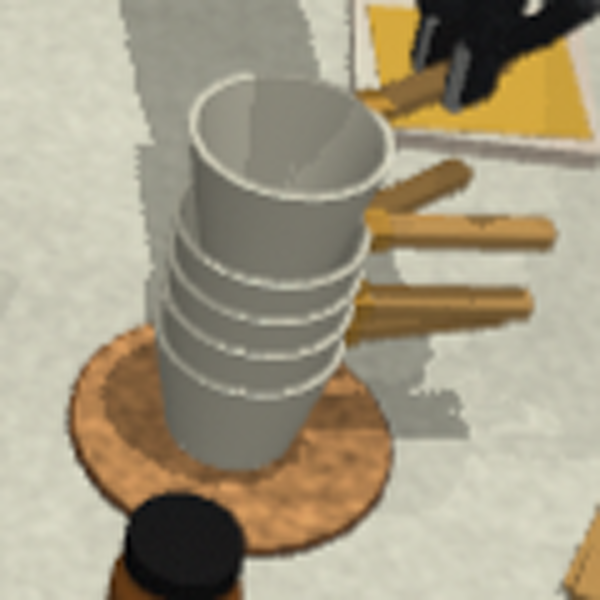

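>>> move_arm([
  [0,0,0,0.1,0,0.8,0],
  [0,0,0,0.2,0,1.4,0],
  [0,0,0,0.2,0,1.9,0],
  [0,0,0,0.2,0,2.2,0],
])

```text
time_s: 49.45
eef_pos: [508.5, 302.3, 149.6]
ee_rot: [-0.001, 0.333, 0.943, 0.001]
force: [0.8, -0.7, -0.1]
grip_width: 0.138
```

>>> move_arm([
  [0,0,0,0,0,0.3,0],
  [0,0,0,0,0,0.4,0],
])

```text
time_s: 49.62
eef_pos: [508.6, 302.2, 145.1]
ee_rot: [-0.001, 0.333, 0.943, 0.001]
force: [0.9, -1.7, 0.1]
grip_width: 0.14
```

>>> move_arm([
  [0,0,0,0,0,0.3,0],
  [0,0,0,0,0,0.3,0],
])

```text
time_s: 49.78
eef_pos: [509.1, 302.4, 142.9]
ee_rot: [-0.0, 0.333, 0.943, 0.002]
force: [0.4, -2.1, 3.8]
grip_width: 0.133
```

>>> move_arm([
  [0,0,0,0,0,0.3,0],
  [0,0,0,0,0,0.3,0],
])

```text
time_s: 49.95
eef_pos: [509.5, 302.9, 142.0]
ee_rot: [0.001, 0.333, 0.943, 0.003]
force: [-4.3, -1.4, 12.6]
grip_width: 0.134
```

>>> move_arm([
  [0,0,0,0,0,0,0.2],
  [0,0,0,0,0,0,0.3],
  [0,0,0,0,0,0,0.4],
  [0,0,0,0,0,0,0.45],
  [0,0,0,0,0,-2,0.45],
])

```text
time_s: 50.37
eef_pos: [507.8, 302.2, 158.6]
ee_rot: [-0.002, 0.333, 0.943, 0.0]
force: [-0.9, -0.8, -0.5]
grip_width: 0.448
```

>>> move_arm([
  [0,0,0,0,0,-3,0.45],
  [0,0,0,0,0,-6,0.45],
  [0,0,0,0,-4,-8,0.45],
  [0,0,0,0,-8,-8,0.45],
  [0,0,0,0,-12,-8,0.45],
])

```text
time_s: 50.78
eef_pos: [432.0, 207.8, 239.1]
ee_rot: [-0.001, 0.332, 0.943, 0.001]
force: [0.9, -0.6, -0.2]
grip_width: 0.446
```

>>> move_arm([
  [0,0,0,-4,-3,0,0.45],
  [0,0,0,-8,-6,0,0.45],
  [0,0,0,-12,-9,0,0.45],
  [0,0,0,-14,-10,0,0.45],
  [0,0,0,-14,-10,0,0.45],
])

```text
time_s: 51.2
eef_pos: [479.6, 37.1, 238.4]
ee_rot: [-0.001, 0.335, 0.942, 0.0]
force: [-0.8, 0.4, -0.3]
grip_width: 0.449
```

```bash
python3 -c "
from h import *
c=capture('scene');cv2.imwrite('pics/s32.png',cv2.resize(c['frame'][180:290,380:500,::-1],(655,600),interpolation=cv2.INTER_CUBIC))
f=cv2.resize(c['frame'][180:290,380:500],None,fx=8,fy=8,interpolation=cv2.INTER_CUBIC)
g=cv2.cvtColor(f,cv2.COLOR_RGB2GRAY).astype(float)
from scipy.signal import find_peaks
for x in (400,430,460):
    p=g[:,x-2:x+3].mean(1); pk=find_peaks(p,prominence=8)[0]; pk=[k for k in pk if 260<k<600]
    ys=np.array(pk)/8+180; col=x/8+380
    a=np.linspace(0,2*np.pi,721); zs=np.arange(60,190,.5); Y=[]
    for z in zs:
        q=proj(c,np.c_[580.5+44*np.cos(a),240.5+44*np.sin(a),np.full(721,z)])
        i=np.abs(q[:,0]-col)<1; Y.append(q[i,1].max())
    zz=np.interp(-ys,-np.array(Y),zs); print(zz.round(1),(-np.diff(zz)).round(1))
c=capture('top');cv2.imwrite('pics/t32.png',cv2.resize(c['frame'][100:230,170:470,::-1],None,fx=2.6,fy=2.6,interpolation=cv2.INTER_CUBIC))
"
```

```text
[162.2 137.3 115.8  92.3  67.8] [24.8 21.5 23.5 24.5]
[161.5 136.  114.3  92.5  67.1] [25.5 21.7 21.8 25.4]
[160.2 135.6 114.3  92.1  69.3  61.3] [24.6 21.3 22.2 22.8  8.1]
```

View pics/s32.png

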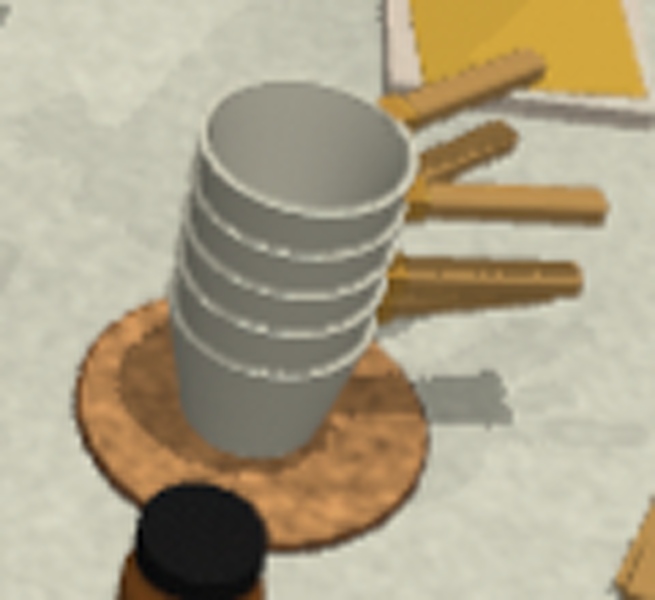

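View pics/t32.png

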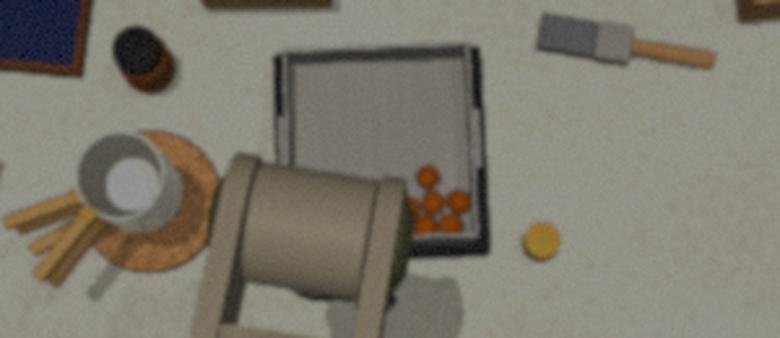

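All the gaps now read 21 to 25.5 mm and the stack is straight. The six lumps are in the pan and the robot is clear of everything. Handing in.

```bash
python3 -c "
from rig import job
print(job.finish_job())"
```

```text
the job is handed in; nothing more can be done
None
```

The job is done and handed in at about 51 s. All six lumps, from the three loaded cups, are in the pan. All five cups, including the two that started empty, stand nested in one upright stack on the cork mat. I only ever gripped the cups by their handles and finished pouring before stacking.

**Last checks:**
- **Pan:** the top view showed six lumps inside the pan. In the very last picture the arm partly hid one of them.
- **Stack:** it looked straight, with the top rim centre within 1 to 2 mm of where it should be. The gaps between cups read 21 to 25.5 mm; the expected range is 19 to 27.
- **Bystanders:** the jar, weight and brush looked unmoved in the last top view, and the tongs in the last views that showed them. I did not touch the red cup.

**What disagreed:** after the first stacking, the top gap read about 28 mm, just over range. A plain reseat did not change it, but turning the top cup about 11° brought it to about 25 mm. The absolute rim heights from the scene camera ran a few millimetres low at the bottom of the stack, so I relied on the differences between rims.

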